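# Uncap, load and scan the couplings

## Task

Get the couplings ready for scanning: first pull the empty carriage fully out to its loading stop (at the handle end of the slide). With it there, take the loose dust cap off every coupling that still wears one and set it open end down in a cell of the red tray, one per cell, and stand all three bare couplings upright in the bays of the carriage, one per bay. When all are loaded, slide the carriage all the way to the scanning stop, let go, and leave the other things on the bench where they are.

Things in the scene. Friction and masses are not known exactly. Their poses are not given: they have to be found in the camera images.
- carriage (a joint): slide of the carriage in m: 0 = at the loading stop (handle end, towards the robot's right), 0.140 = at the scanning stop (to the left, in front of the scanner). About 4 N of friction; it stays where it is left.
- handle (a point): middle of the carriage's push-pull handle, an upright black knob 28 mm in diameter and 42 mm high on the right-hand end of the carriage, free all round; its top is 21 mm above this point. Turns with the guide: its y axis is the slide direction (+y to the scanning stop). 50 mm from the deck's end.
- bay0 (a point): centre of the floor of bay 0 (0 nearest the handle) of the carriage: three bays in a row along y at 74 mm pitch, each about 66 x 68 mm inside, between lips 6 mm thick and 8 mm high; the floor is about 40 mm above the table. z up, y the slide direction.
- bay1 (a point): centre of the floor of bay 1 (0 nearest the handle) of the carriage: three bays in a row along y at 74 mm pitch, each about 66 x 68 mm inside, between lips 6 mm thick and 8 mm high; the floor is about 40 mm above the table. z up, y the slide direction.
- bay2 (a point): centre of the floor of bay 2 (0 nearest the handle) of the carriage: three bays in a row along y at 74 mm pitch, each about 66 x 68 mm inside, between lips 6 mm thick and 8 mm high; the floor is about 40 mm above the table. z up, y the slide direction.
- cap_tray: red open tray, fixed, 120 x 120 x 18 mm, 2 x 2 cells of 54 mm centred at (+-29, +-29) mm in its own x, y; walls 4 mm, floor 5 mm thick or less; origin: centre of its underside.
- coupling0: flanged steel coupling 0, about 250 g, standing on the table, with or without its cap: flange 50 mm diameter x 10 mm, body 38 mm diameter up to 48 mm, neck 26 mm diameter up to 78 mm; origin: centre of its underside, z up along its axis.
- cap0: loose black dust cap of coupling 0 (may be absent): a cup 38 mm outside diameter, 32 mm high, top 3 mm thick, open end down over the neck with 2.5 mm play all round, its top resting on the neck. Origin: centre of the open rim, z towards the closed top, at 49 mm above the coupling's origin when on.
- coupling1: flanged steel coupling 1, about 250 g, standing on the table, with or without its cap: flange 50 mm diameter x 10 mm, body 38 mm diameter up to 48 mm, neck 26 mm diameter up to 78 mm; origin: centre of its underside, z up along its axis.
- cap1: loose black dust cap of coupling 1 (may be absent): a cup 38 mm outside diameter, 32 mm high, top 3 mm thick, open end down over the neck with 2.5 mm play all round, its top resting on the neck. Origin: centre of the open rim, z towards the closed top, at 49 mm above the coupling's origin when on.
- coupling2: flanged steel coupling 2, about 250 g, standing on the table, with or without its cap: flange 50 mm diameter x 10 mm, body 38 mm diameter up to 48 mm, neck 26 mm diameter up to 78 mm; origin: centre of its underside, z up along its axis.
- cap2: loose black dust cap of coupling 2 (may be absent): a cup 38 mm outside diameter, 32 mm high, top 3 mm thick, open end down over the neck with 2.5 mm play all round, its top resting on the neck. Origin: centre of the open rim, z towards the closed top, at 49 mm above the coupling's origin when on.
- tape_roll: roll of pale paper tape lying flat, 68 mm diameter, 24 mm high. Bystander, not part of the job.
- plug: upright brass plug, 24 mm diameter, 28 mm high. Bystander, not part of the job.
- grease_jar: small closed jar, 44 mm diameter, 55 mm high. Bystander, not part of the job.
- screwdriver: screwdriver lying flat. Bystander, not part of the job.
- spanner: steel open-ended spanner lying flat. Bystander, not part of the job.
There are look-alikes about, which are no part of the job. Leave any pink or turquoise look-alike of the cap1 alone.

How it is judged:
On the way, in this order (a step that is already met when the one before it is completed fails the run):
1. the carriage is at its loading stop (value of joint carriage below 0.012 m), for 0.2 s.
2. with the carriage at the loading stop, every cap lies in the tray and every coupling stands in a bay (value of joint carriage below 0.012 m and x of cap0 in the frame of cap_tray between -0.055 and 0.055 m and y of cap0 in the frame of cap_tray between -0.055 and 0.055 m and z of cap0 in the frame of cap_tray between -0.002 and 0.01 m and angle between each of cap0, cap1, cap2's own z axis and vertical below 0.15 rad and x of cap1 in the frame of cap_tray between -0.055 and 0.055 m and y of cap1 in the frame of cap_tray between -0.055 and 0.055 m and z of cap1 in the frame of cap_tray between -0.002 and 0.01 m and x of cap2 in the frame of cap_tray between -0.055 and 0.055 m and y of cap2 in the frame of cap_tray between -0.055 and 0.055 m and z of cap2 in the frame of cap_tray between -0.002 and 0.01 m and x of coupling0 in the frame of bay1 between -0.015 and 0.015 m and y of coupling0 in the frame of bay1 between -0.09 and 0.09 m and z of coupling0 in the frame of bay1 between -0.004 and 0.004 m and angle between each of coupling0, coupling1, coupling2's own z axis and vertical below 0.08 rad and x of coupling1 in the frame of bay1 between -0.015 and 0.015 m and y of coupling1 in the frame of bay1 between -0.09 and 0.09 m and z of coupling1 in the frame of bay1 between -0.004 and 0.004 m and x of coupling2 in the frame of bay1 between -0.015 and 0.015 m and y of coupling2 in the frame of bay1 between -0.09 and 0.09 m and z of coupling2 in the frame of bay1 between -0.004 and 0.004 m), for 0.2 s.
3. the loaded carriage is at the scanning stop (value of joint carriage above 0.135 m and x of coupling0 in the frame of bay1 between -0.015 and 0.015 m and y of coupling0 in the frame of bay1 between -0.09 and 0.09 m and z of coupling0 in the frame of bay1 between -0.004 and 0.004 m and angle between each of coupling0, coupling1, coupling2's own z axis and vertical below 0.08 rad and x of coupling1 in the frame of bay1 between -0.015 and 0.015 m and y of coupling1 in the frame of bay1 between -0.09 and 0.09 m and z of coupling1 in the frame of bay1 between -0.004 and 0.004 m and x of coupling2 in the frame of bay1 between -0.015 and 0.015 m and y of coupling2 in the frame of bay1 between -0.09 and 0.09 m and z of coupling2 in the frame of bay1 between -0.004 and 0.004 m), for 0.2 s.
At the end, for the whole second after the job is handed in: The carriage is within 5 mm of the scanning stop; every coupling stands flat on the floor of a bay, upright within 0.08 rad; every cap lies open end down on the floor of a cell of the tray (within 0.15 rad); all at rest (all of step 3 and x of cap0 in the frame of cap_tray between -0.055 and 0.055 m and y of cap0 in the frame of cap_tray between -0.055 and 0.055 m and z of cap0 in the frame of cap_tray between -0.002 and 0.01 m and angle between each of cap0, cap1, cap2's own z axis and vertical below 0.15 rad and x of cap1 in the frame of cap_tray between -0.055 and 0.055 m and y of cap1 in the frame of cap_tray between -0.055 and 0.055 m and z of cap1 in the frame of cap_tray between -0.002 and 0.01 m and x of cap2 in the frame of cap_tray between -0.055 and 0.055 m and y of cap2 in the frame of cap_tray between -0.055 and 0.055 m and z of cap2 in the frame of cap_tray between -0.002 and 0.01 m and linear speed of each of coupling0, cap0, coupling1, cap1, coupling2, cap2 below 0.02 m/s); the robot touches nothing.
It fails at once if the tape roll is shoved more than 5 cm (distance of tape_roll from where it was at the start of the episode above 0.05 m).
It fails at once if the plug is shoved more than 5 cm (distance of plug from where it was at the start of the episode above 0.05 m).
It fails at once if the grease jar is shoved more than 5 cm (distance of grease_jar from where it was at the start of the episode above 0.05 m).
It fails at once if the screwdriver is shoved more than 5 cm (distance of screwdriver from where it was at the start of the episode above 0.05 m).
It fails at once if the spanner is shoved more than 5 cm (distance of spanner from where it was at the start of the episode above 0.05 m).
Of cap0, cap1, cap2 only 2 to 3 are there at a start; the rules pass over those that are not, and their reading is None.
At some moment in a run one of coupling0, coupling1, coupling2 may be knocked a few centimetres aside while the robot is not near it.
It also fails if it takes over 208 s, if anything falls off the work surface, if the arm or the gripper's body presses on something with over 40 N, if the wrist force passes 120 N, or if a joint passes its speed limit or range.

## Robot

A 6-joint arm with a two-finger parallel gripper is mounted at the origin on the work surface. World frame = base frame: x ahead of the robot, y to its left, z up, the work surface at z = 0. Lengths are in m, angles in rad, forces in N, time in s.
With the tool pointing down it reaches from about 0.3 to 0.775 m from the base axis. Payload 14.6 kg.
Tool frame: the origin (TCP) lies on the centre line of the jaws, within the pads' length; the fingertips stand 19 mm ahead of it and the grasp point (between the pads) is the TCP; z points along the fingers, y is the line along which they close (so a half turn about z gives the same grasp; the last joint's range is limited). The gripper opens to 94 mm and grips with 3 to 60 N. Pads are 16 mm wide; open, the fingers measure 119 mm over their backs; the gripper's body (75 mm by 177 mm) begins 78 mm behind the grasp point.
Start: joints at [1.166, 0.3, 1.521, -0, 1.321, -0.067], TCP at [0.182, 0.519, 0.224] pointing down, gripper open.
Joint ranges: [-3.03, 3.03], [-0.79, 2.21], [0.23, 2.52], [-1.04, 4.18], [0, 3.07], [-2.55, 2.55]. Speed limits (rad/s): [2.22, 2.22, 2.57, 3.14, 3.14, 3.14].

## Interface

Orientations are given as [roll, pitch, yaw] about the fixed x, y, z axes, in that order (R = Rz(yaw) Ry(pitch) Rx(roll)).
In Python, from station import get_obs, camera, workorder gives the robot as it stands.
- The arm moves only by the tool play_rows, never from a script. Its argument "motion" is a list that holds one entry, the list of rows, each a list of 7 numbers: the shift along the tool's x, y, z as a fraction of full scale, then the turn, a rotation vector about the tool's x, y, z as a fraction of full scale, then the opening, from -1 (shut) to 1 (fully open). In form: [[[x, y, z, ax, ay, az, grip], ...]]. A call has 1 to 10 rows; each row is the pose to reach, as a shift and turn from the pose commanded when the call began, along the tool's axes at that moment, turning the shorter way round; what a row does not reach only later rows make up. Full scale, the value 1, is 0.25 m for a shift and 2 pi rad for a turn. A row lasts 1/10 s, in which the tool goes at most 50 mm and 8.59 degrees, less where a joint would pass 70% of its speed; a pose out of reach is approached as far as the arm can. A call with a number of a shift or a turn outside -1 to 1 is refused whole. A call with a gripper value outside its range is refused whole. The fingers move at their own pace and stop on an object; "grip_force" is the grip in N (left out, the last holds). Time passes only in rows, so rows that repeat a pose let the fingers close. It gives the time, the measured TCP pose, the force, the opening and the grip force at its end, in the units of the state.
- get_obs(): the state, without advancing time (a new reading comes with each control period).
- camera(name): name is "side" or "top"; returns a dict with "frame" (480x640x3 uint8, red, green, blue), "z_map" (480x640 float32, m along the optical axis (not along the pixel's ray), 0 where there is no reading), "camera_matrix" (3x3 intrinsics, pixels), "T" (4x4, takes a point from camera to world coordinates). Camera axes: x right, y up, looking along -z (the intrinsics and any distortion apply to the point x, -y, -z); pixel columns grow to the right and rows downward; lengths in m; the calibration is good to about 2 mm. A picture is of the moment at which its call begins.
- workorder.hand_in(): hands the job in; it is judged then, once.
The state is a dict: "time_s": time; "qpos": joint angles; "joint_vel": joint speeds; "tau": joint torques, N m; "ee_pos": TCP position; "eef_rot": TCP orientation; "force": force on the tool from outside, world axes, zero at the start; "moment": the same for the moment, N m; "grip_width": finger opening in m; "grip_force": force on a finger pad.
Only numpy, scipy, OpenCV 4.12 (cv2) and the standard library are available. Lean on these libraries where they do the work, as an engineer would, in place of code of your own. Each camera call takes 0.05 s, during which the arm holds its last target. There are 200 camera calls.

## Working session

There is one attempt and no reset: what is moved stays moved. The work goes in short steps, Python scripts to look and compute and a tool call to move; the robot and the scene stay as the last step left them, time stands still between calls to the robot, and variables do not carry over. Pictures are saved under pics/ and viewed, at most 14 in all, crops included, and the job is handed in when it is done.

Besides the shell and the picture viewer there is one more tool, called after ">>>" in YAML: its name, and indented under it one key for each argument. play_rows: Moves the arm, as the interface text tells. Its arguments: {"type":"object","properties":{"motion":{"type":"array"},"grip_force":{"type":"number"}},"required":["motion"]}

```bash
mkdir -p pics
cat > h.py <<'E'
import numpy as np, cv2
from station import get_obs, camera, workorder
def snap(name,fn=None):
    c=camera(name)
    if fn: cv2.imwrite('pics/'+fn,cv2.cvtColor(c['frame'],cv2.COLOR_RGB2BGR))
    return c
def cloud(c):
    K=c['camera_matrix'];z=c['z_map'];v,u=np.mgrid[:480,:640]
    x=(u-K[0,2])/K[0,0]*z;y=(v-K[1,2])/K[1,1]*z
    P=np.stack([x,-y,-z,np.ones_like(z)],-1)@c['T'].T
    P=P[...,:3];P[z==0]=np.nan
    return P
E
python3 - <<'E'
from h import *
for n in('top','side'):
    c=snap(n,n+'1.png');np.savez(n+'1.npz',**c);print(c['camera_matrix'],c['T'].round(3))
o=get_obs();print(o)
E
```

```text
[[446.09478197   0.         321.5927384 ]
 [  0.         446.09478197 232.55266402]
 [  0.           0.           1.        ]] [[-0.099  0.974 -0.202  0.297]
 [-0.995 -0.097  0.021 -0.014]
 [ 0.     0.203  0.979  1.065]
 [ 0.     0.     0.     1.   ]]
[[489.85732884   0.         316.0110271 ]
 [  0.         489.85732884 241.95123975]
 [  0.           0.           1.        ]] [[ 0.993  0.091 -0.075  0.392]
 [-0.117  0.691 -0.713 -0.834]
 [-0.012  0.717  0.697  0.882]
 [ 0.     0.     0.     1.   ]]
{'time_s': 0.1, 'qpos': array([ 1.16638078e+00,  3.00385007e-01,  1.52152849e+00, -7.97604065e-06,
        1.32069517e+00, -6.65629804e-02]), 'joint_vel': array([-1.97478104e-04, -8.34614288e-04, -8.70356142e-04, -1.40814673e-03,
        3.06808218e-05,  1.39261554e-03]), 'tau': array([ 2.33444822e-03, -5.32638323e+01, -3.53286231e+01,  7.09785079e-02,
        2.34153948e-02, -8.26861583e-05]), 'ee_pos': array([0.18220295, 0.51871089, 0.22395579]), 'eef_rot': array([-3.14057837e+00, -5.98704385e-05,  2.80374203e+00]), 'force': array([ 0.62843731, -0.18209808,  0.10268764]), 'moment': array([ 0.01723351, -0.01045306, -0.01230345]), 'grip_force': 0.0, 'grip_width': 0.09398831287667375}
```

View pics/top1.png

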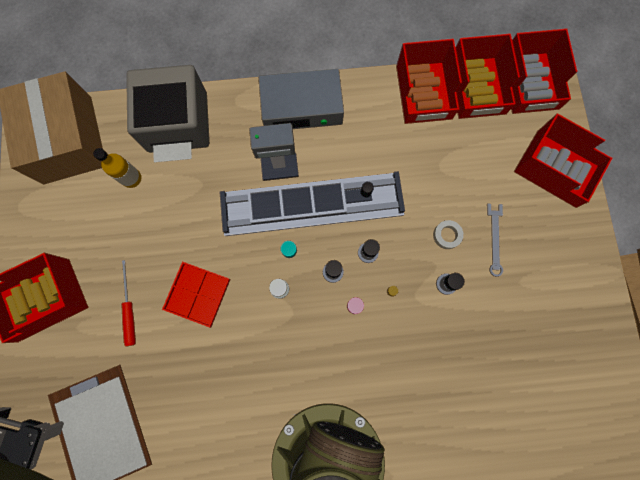

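View pics/side1.png

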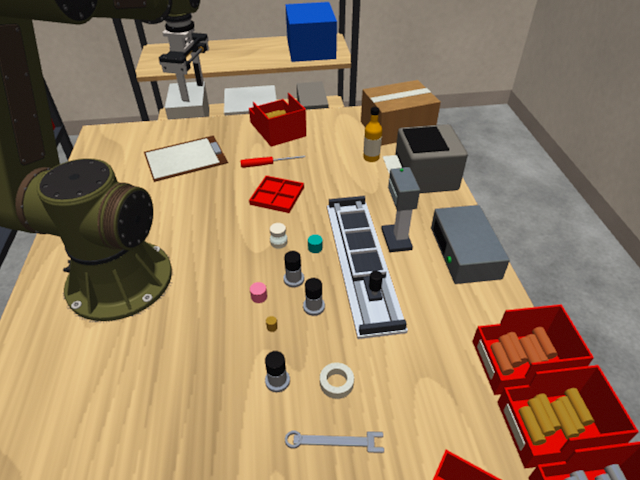

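Top view: capped couplings at (371,250), (333,270), (452,283). Look-alikes are turquoise at (289,249) and pink at (355,305); the knob is at (367,188) and the tray at (197,294). Next I'll measure these and view an enlarged crop.

```bash
cat > m.py <<'E'
from h import *
def load(n): return dict(np.load(n))
def info(P,u,v,r=24,zlo=.02,zhi=.15,rad=.04):
    # top height near pixel, then centroid by circle of the top layer
    S=P[v-r:v+r,u-r:u+r].reshape(-1,3);S=S[np.isfinite(S[:,2])]
    c=P[v,u]; S=S[np.hypot(*(S[:,:2]-c[:2]).T)<rad]
    zt=np.percentile(S[:,2],97); T=S[S[:,2]>zt-.006]
    (cx,cy),rr=cv2.minEnclosingCircle(T[:,:2].astype(np.float32)); 
    return np.round([cx,cy,zt,rr*2,*np.median(T[:,:2],0)],4)
E
python3 - <<'E'
from m import *
P=cloud(load('top1.npz'))
for n,(u,v) in dict(knob=(368,187),A=(370,246),B=(333,267),C=(454,281),turq=(289,248),pink=(355,305),jar=(279,286),plug=(392,290),tape=(441,222)).items(): print(n,info(P,u,v,rad=.025))
for n,(u,v) in dict(t1=(185,264),t2=(229,277),t3=(212,326),t4=(164,310),b0=(329,198),b1=(297,201),b2=(265,204),g1=(221,193),g2=(227,233),g3=(401,173),g4=(405,214)).items(): print(n,P[v-1:v+2,u-1:u+2].reshape(-1,3).mean(0).round(3))
f=cv2.imread('pics/top1.png')[170:320,210:470];g=cv2.imread('pics/side1.png')[220:400,230:410]
cv2.imwrite('pics/crop1.png',np.vstack([cv2.resize(f,(780,450),interpolation=2)]));
cv2.imwrite('pics/crop2.png',cv2.resize(g,(600,600),interpolation=2))
E
```

```text
knob [ 0.5924 -0.1475  0.1012  0.0274  0.5914 -0.1474]
A [ 0.4567 -0.1411  0.0842  0.0379  0.4565 -0.1409]
B [ 0.4185 -0.0525  0.0848  0.0379  0.4185 -0.0526]
C [ 0.3633 -0.3174  0.0841  0.0387  0.3632 -0.3173]
turq [0.4816 0.0469 0.0361 0.038  0.481  0.0478]
pink [ 0.3341 -0.0949  0.0356  0.0376  0.3339 -0.095 ]
jar [0.3909 0.0764 0.0586 0.0398 0.3906 0.0763]
plug [ 0.3598 -0.1856  0.0307  0.0237  0.3595 -0.1855]
tape [ 0.5004 -0.3259  0.027   0.0442  0.5019 -0.3251]
t1 [0.471 0.295 0.012]
t2 [0.431 0.194 0.004]
t3 [0.321 0.24  0.002]
t4 [0.368 0.348 0.011]
b0 [ 0.59  -0.061  0.042]
b1 [0.591 0.015 0.041]
b2 [0.591 0.092 0.041]
g1 [0.631 0.195 0.035]
g2 [0.535 0.19  0.017]
g3 [ 0.649 -0.249  0.001]
g4 [ 0.543 -0.244  0.002]
```

View pics/crop2.png

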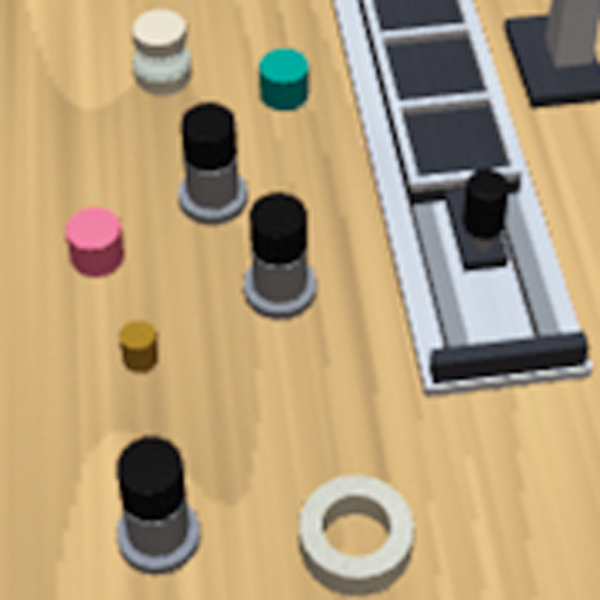

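View pics/crop1.png

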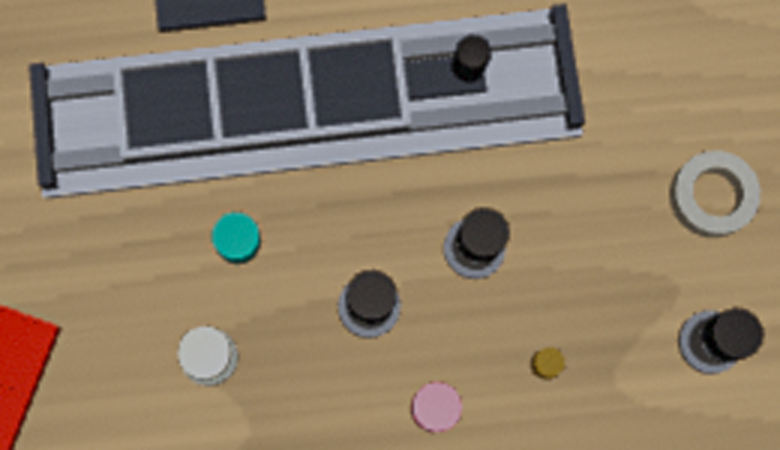

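All three couplings wear black caps; the turquoise and pink ones are loose look-alikes on the bench. I'll refine the positions using both cameras.

```bash
cat >> m.py <<'E'
def tray(c):
    P=cloud(c);f=c['frame'].astype(int)
    m=(f[...,0]>110)&(f[...,1]<70)&(f[...,2]<70)&(P[...,0]>.25)&(P[...,0]<.52)&(P[...,1]>.15)&(P[...,1]<.39)&(P[...,2]<.04)
    n,l,s,_=cv2.connectedComponentsWithStats(m.astype(np.uint8));k=1+s[1:,4].argmax();T=P[l==k]
    return T
def dark(c):
    P=cloud(c);f=c['frame'].max(-1)
    m=(f<75)&(abs(P[...,2]-.041)<.008)&(abs(P[...,0]-.59)<.05)&(abs(P[...,1])<.3)
    n,l,s,_=cv2.connectedComponentsWithStats(m.astype(np.uint8),connectivity=4)
    return [P[l==k] for k in range(1,n) if s[k,4]>250]
E
python3 - <<'E'
from m import *
for n in('top','side'):
    c=load(n+'1.npz');P=cloud(c)
    T=tray(c);print(n,'tray',len(T),cv2.minAreaRect(T[:,:2].astype(np.float32)),np.percentile(T[:,2],[2,30,98]).round(3), T[T[:,2]>.012][:,:2].mean(0))
    for D in dark(c): print('bay',len(D),np.median(D,0).round(4),D.mean(0).round(4),np.ptp(D,0).round(3), cv2.minAreaRect(D[:,:2].astype(np.float32))[2])
    print('table',np.median(P[P[...,2]<.015][:,2]))
P=cloud(load('side1.npz'))
for n,(u,v) in dict(knob=(376,274),A=(314,283),B=(293,257),C=(275,357)).items(): print(n,info(P,u,v,rad=.025))
E
```

```text
top tray 2523 ((0.39806726574897766, 0.27126842737197876), (0.12037019431591034, 0.11851903796195984), 64.66050720214844) [0.001 0.005 0.021] [0.39534941 0.27015183]
bay 675 [ 0.5927 -0.0584  0.0412] [ 0.5925 -0.0583  0.0412] [0.063 0.065 0.011] 1.0800460577011108
bay 680 [0.5909 0.0161 0.0414] [0.5912 0.0161 0.0413] [0.063 0.065 0.012] 1.0807656049728394
bay 683 [0.5897 0.0906 0.0412] [0.5897 0.0907 0.0413] [0.063 0.065 0.011] 0.40025436878204346
table 0.0003131478145597111
side tray 963 ((0.39548635482788086, 0.2715301811695099), (0.12521618604660034, 0.1298142969608307), 64.68291473388672) [0.002 0.005 0.021] [0.39584677 0.26032135]
bay 338 [0.5894 0.0918 0.0408] [0.5897 0.0924 0.0408] [0.063 0.06  0.01 ] 1.95596182346344
bay 390 [0.5909 0.0176 0.0408] [0.591  0.0181 0.0408] [0.064 0.058 0.009] 1.4221702814102173
bay 458 [ 0.5925 -0.0569  0.0408] [ 0.5924 -0.0562  0.0409] [0.063 0.061 0.009] 1.8311012983322144
table -0.0009888337910506362
knob [ 0.593  -0.1499  0.1002  0.0302  0.5922 -0.1501]
A [ 0.4562 -0.1419  0.0838  0.0421  0.458  -0.1438]
B [ 0.419  -0.0532  0.0836  0.0425  0.4193 -0.0554]
C [ 0.3639 -0.3196  0.0836  0.0386  0.364  -0.3204]
```

```bash
cat > w.py <<'E'
from h import *
from scipy.spatial.transform import Rotation as R
def tgt(pts,yaw=20,start=None):
    o=get_obs();p0=np.array(o['ee_pos']) if start is None else np.array(start)
    R0=R.from_euler('xyz',o['eef_rot']) if start is None else R.from_euler('xyz',[np.pi,0,np.radians(yaw)])
    for p in pts:
        t=R0.inv().apply(np.array(p)-p0)/.25
        r=(R0.inv()*R.from_euler('xyz',[np.pi,0,np.radians(yaw)])).as_rotvec()/(2*np.pi)
        print(np.round(p,4),t.round(3).tolist(),r.round(4).tolist())
E
python3 -c "
from w import *
tgt([(.33,.33,.23),(.38,.3,.23)])"
```

```text
[0.33 0.33 0.23] [-0.808, -0.516, -0.024] [-0.0001, 0.0002, 0.3907]
[0.38 0.3  0.23] [-1.036, -0.563, -0.024] [-0.0001, 0.0002, 0.3907]
```

>>> play_rows:
  motion:
    - [[-0.4,-0.25,-0.024,0,0,0.195,1],[-0.8,-0.51,-0.024,0,0,0.3907,1],[-0.808,-0.516,-0.024,0,0,0.3907,1],[-0.808,-0.516,-0.024,0,0,0.3907,1],[-0.808,-0.516,-0.024,0,0,0.3907,1],[-0.808,-0.516,-0.024,0,0,0.3907,1],[-0.808,-0.516,-0.024,0,0,0.3907,1],[-0.808,-0.516,-0.024,0,0,0.3907,1],[-0.808,-0.516,-0.024,0,0,0.3907,1],[-0.808,-0.516,-0.024,0,0,0.3907,1]]
  grip_force: 30

```text
time_s: 1.1
ee_pos: [0.33, 0.3301, 0.2302]
eef_rot: [-3.141, 0.0, 1.298]
force: [-0.0, -0.7, 0.6]
grip_width: 0.0936
grip_force: 0.0
```

>>> play_rows:
  motion:
    - [[-0.808,-0.516,-0.024,0,0,0,1]]

```text
time_s: 1.2
ee_pos: [0.2942, 0.2976, 0.2296]
eef_rot: [-3.139, 0.004, 1.298]
force: [-0.4, -0.0, 1.5]
grip_width: 0.0936
grip_force: 0.0
```

```bash
python3 -c "
from w import *
tgt([(.42,.13,.22),(.46,.09,.22)]); print(get_obs()['ee_pos'])"
```

```text
[0.42 0.13 0.22] [-0.51, 0.665, 0.039] [-0.0001, 0.0007, 0.151]
[0.46 0.09 0.22] [-0.621, 0.862, 0.038] [-0.0001, 0.0007, 0.151]
[0.29424196 0.29756918 0.22957898]
```

>>> play_rows:
  motion:
    - [[-0.1,0.12,0.039,0,0,0.03,1],[-0.25,0.3,0.039,0,0,0.06,1],[-0.4,0.5,0.039,0,0,0.1,1],[-0.51,0.665,0.039,0,0,0.151,1],[-0.62,0.862,0.039,0,0,0.151,1],[-0.621,0.862,0.039,0,0.0007,0.151,1],[-0.621,0.862,0.039,0,0.0007,0.151,1],[-0.621,0.862,0.039,0,0.0007,0.151,1],[-0.621,0.862,0.039,0,0.0007,0.151,1],[-0.621,0.862,0.039,0,0.0007,0.151,1]]

```text
time_s: 2.2
ee_pos: [0.4596, 0.0906, 0.222]
eef_rot: [-3.14, -0.004, 0.357]
force: [0.5, 0.3, 0.2]
grip_width: 0.0941
grip_force: 0.0
```

```bash
python3 -c "
from w import *
print(get_obs()['ee_pos'],get_obs()['eef_rot'])
tgt([(.52,-.03,.18),(.592,-.1485,.18),(.592,-.1485,.081)])"
```

```text
[0.45964315 0.0905911  0.22200323] [-3.13966888 -0.00382208  0.35735647]
[ 0.52 -0.03  0.18] [0.057, 0.537, 0.167] [-0.0003, -0.0006, 0.0013]
[ 0.592  -0.1485  0.18  ] [0.161, 1.081, 0.167] [-0.0003, -0.0006, 0.0013]
[ 0.592  -0.1485  0.081 ] [0.159, 1.082, 0.563] [-0.0003, -0.0006, 0.0013]
```

>>> play_rows:
  motion:
    - [[0.03,0.2,0.08,0,-0.0006,0.0013,1],[0.057,0.4,0.14,0,-0.0006,0.0013,1],[0.09,0.6,0.167,0,-0.0006,0.0013,1],[0.12,0.8,0.167,0,-0.0006,0.0013,1],[0.155,0.98,0.167,0,-0.0006,0.0013,1],[0.155,0.98,0.167,0,-0.0006,0.0013,1],[0.155,0.98,0.167,0,-0.0006,0.0013,1]]

```text
time_s: 2.9
ee_pos: [0.5815, -0.1262, 0.1793]
eef_rot: [-3.139, 0.001, 0.347]
force: [-0.1, 0.5, -0.7]
grip_width: 0.0943
grip_force: 0.0
```

```bash
python3 -c "
from w import *
print(get_obs()['ee_pos'],get_obs()['eef_rot'])
tgt([(.592,-.1485,.18),(.592,-.1485,.083)])"
```

```text
[ 0.58153665 -0.12623243  0.17931474] [-3.13904880e+00  7.43732577e-04  3.46832493e-01]
[ 0.592  -0.1485  0.18  ] [0.009, 0.098, -0.003] [-0.0004, 0.0001, -0.0004]
[ 0.592  -0.1485  0.083 ] [0.009, 0.099, 0.385] [-0.0004, 0.0001, -0.0004]
```

>>> play_rows:
  motion:
    - [[0.009,0.099,0,0,0,0,1],[0.009,0.099,0.15,0,0,0,1],[0.009,0.099,0.28,0,0,0,1],[0.009,0.099,0.385,0,0,0,1],[0.009,0.099,0.385,0,0,0,0],[0.009,0.099,0.385,0,0,0,-1],[0.009,0.099,0.385,0,0,0,-1],[0.009,0.099,0.385,0,0,0,-1],[0.009,0.099,0.385,0,0,0,-1],[0.009,0.099,0.385,0,0,0,-1]]

```text
time_s: 3.9
ee_pos: [0.5922, -0.1484, 0.0841]
eef_rot: [-3.14, -0.001, 0.347]
force: [0.2, 0.7, -0.0]
grip_width: 0.0496
grip_force: 0.0
```

```bash
python3 -c "
from w import *
o=get_obs();print(o['ee_pos'],o['eef_rot'],o['grip_width'],o['grip_force'],o['force'])
p=o['ee_pos'];tgt([p+np.array([.0002,-.01,0]),p+np.array([.001,-.05,0]),p+np.array([.002,-.1,0])])"
```

```text
[ 0.59217651 -0.14838834  0.08413251] [-3.14010906e+00 -5.77959729e-04  3.46832455e-01] 0.049574358749485944 0.0 [ 0.18175142  0.71237491 -0.00938239]
[ 0.5924 -0.1584  0.0841] [-0.013, 0.038, -0.0] [-0.0002, -0.0001, -0.0004]
[ 0.5932 -0.1984  0.0841] [-0.064, 0.189, -0.0] [-0.0002, -0.0001, -0.0004]
[ 0.5942 -0.2484  0.0841] [-0.128, 0.379, -0.001] [-0.0002, -0.0001, -0.0004]
```

>>> play_rows:
  motion:
    - [[0,0,0,0,0,0,-1],[0,0,0,0,0,0,-1],[0,0,0,0,0,0,-1],[0,0,0,0,0,0,-1],[0,0,0,0,0,0,-1],[-0.01,0.03,0,0,0,0,-1],[-0.02,0.06,0,0,0,0,-1],[-0.03,0.09,0,0,0,0,-1],[-0.04,0.12,0,0,0,0,-1],[-0.05,0.15,0,0,0,0,-1]]

```text
time_s: 4.9
ee_pos: [0.5929, -0.1884, 0.0836]
eef_rot: [-3.139, 0.0, 0.347]
force: [-1.5, 3.7, 3.5]
grip_width: 0.0275
grip_force: 30.0
```

>>> play_rows:
  motion:
    - [[-0.01,0.03,0,0,0,0,-1],[-0.02,0.06,0,0,0,0,-1],[-0.03,0.09,0,0,0,0,-1],[-0.03,0.09,0,0,0,0,-1]]

```text
time_s: 5.3
ee_pos: [0.5934, -0.2134, 0.0836]
eef_rot: [-3.141, 0.0, 0.346]
force: [-2.0, -4.9, 3.4]
grip_width: 0.0274
grip_force: 30.0
```

>>> play_rows:
  motion:
    - [[-0.005,0.015,0,0,0,0,-1],[-0.01,0.03,0,0,0,0,-1],[-0.015,0.045,0,0,0,0,-1],[-0.015,0.045,0,0,0,0,-1]]

```text
time_s: 5.7
ee_pos: [0.5936, -0.224, 0.0836]
eef_rot: [-3.14, 0.001, 0.347]
force: [-5.1, 0.2, 5.7]
grip_width: 0.0276
grip_force: 30.0
```

>>> play_rows:
  motion:
    - [[-0.003,0.015,0,0,0,0,-1],[-0.006,0.03,0,0,0,0,-1],[-0.01,0.045,0,0,0,0,-1],[-0.01,0.045,0,0,0,0,-1]]

```text
time_s: 6.1
ee_pos: [0.5939, -0.2356, 0.0835]
eef_rot: [-3.138, 0.004, 0.346]
force: [-15.6, -0.6, 11.2]
grip_width: 0.0273
grip_force: 30.0
```

```bash
python3 -c "
from w import *
c=snap('top','top2.png');np.savez('top2.npz',**c)
from m import *
for D in dark(c): print('bay',len(D),D.mean(0).round(4))
f=cv2.imread('pics/top2.png')[150:250,200:420];cv2.imwrite('pics/crop3.png',cv2.resize(f,(770,350),interpolation=2))
print(get_obs()['force'],get_obs()['ee_pos'])"
```

```text
[-16.40207458  -0.97239264  10.32880855] [ 0.59385688 -0.23560491  0.08354676]
```

View pics/crop3.png

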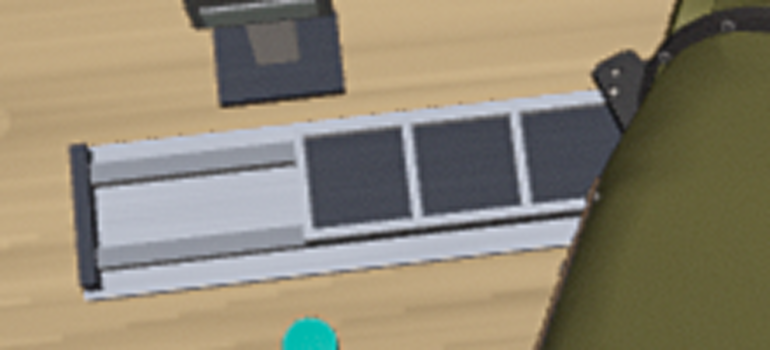

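```bash
python3 -c "
from m import *
for n in ('top1','top2'):
  P=cloud(load(n+'.npz'))
  # profile along the slide at x~.59 and on the lip x~.625
  for lo,hi in((.585,.595),(.553,.558),(.622,.63)):
    m=(P[...,0]>lo)&(P[...,0]<hi)&(abs(P[...,1])<.28)&(P[...,2]<.13)
    q=P[m];b=np.round(q[:,1]/.008).astype(int)
    print(n,lo,' '.join('%d:%d'%(k*8,1000*np.median(q[b==k,2])) for k in np.unique(b)))
"
```

```text
top1 0.585 -280:0 -272:0 -264:0 -256:0 -248:0 -240:31 -232:35 -224:21 -216:12 -208:14 -200:13 -192:12 -184:12 -176:12 -168:13 -160:95 -152:97 -144:98 -136:77 -128:39 -120:39 -112:39 -104:39 -96:48 -88:41 -80:40 -72:41 -64:41 -56:40 -48:41 -40:41 -32:40 -24:45 -16:41 -8:42 0:40 8:41 16:40 24:41 32:42 40:41 48:43 56:49 64:40 72:40 80:41 88:41 96:41 104:41 112:40 120:42 128:48 136:14 144:13 152:13 160:13 168:13 176:13 184:15 192:35 200:35 208:0 216:0 224:1 232:1 240:2 248:0 256:2 264:2 272:1 280:1
top1 0.553 -280:0 -272:1 -264:0 -256:0 -248:0 -240:33 -232:36 -224:23 -216:14 -208:14 -200:13 -192:16 -184:13 -176:16 -168:20 -160:20 -152:15 -144:19 -136:24 -128:17 -120:20 -112:23 -104:19 -96:37 -88:29 -80:47 -72:48 -64:46 -56:47 -48:47 -40:48 -32:47 -24:49 -16:49 -8:47 0:48 8:49 16:48 24:48 32:48 40:49 48:49 56:48 64:48 72:48 80:49 88:49 96:46 104:47 112:47 120:46 128:48 136:27 144:26 152:27 160:25 168:27 176:28 184:28 192:33 200:31 208:1 216:1 224:0 232:1 240:0 248:1 256:2 264:3 272:3 280:2
top1 0.622 -280:0 -272:0 -264:0 -256:2 -248:1 -232:34 -224:30 -216:26 -208:27 -200:26 -192:26 -184:2
[... 846 characters left out ...]
6:46 -88:44 -80:46 -72:49 -64:49 -56:48 -48:48 -40:48 -32:47 -24:46 -16:48 -8:48 0:49 8:48 16:47 24:46 32:48 40:48 48:27 56:26 64:27 72:27 80:28 88:27 96:28 104:27 112:27 120:29 128:27 136:27 144:30 152:28 160:28 168:27 176:27 184:29 192:33 200:35 208:2 216:0 224:0 232:1 240:2 248:2 256:0 264:1 272:2 280:0
top2 0.622 -168:45 -160:45 -152:47 -144:47 -136:44 -128:48 -120:49 -112:45 -104:49 -96:48 -88:46 -80:47 -72:48 -64:47 -56:50 -48:46 -40:46 -32:48 -24:48 -16:47 -8:49 0:47 8:46 16:47 24:47 32:49 40:48 48:28 56:26 64:27 72:29 80:27 88:28 96:26 104:27 112:24 120:27 128:21 136:27 144:14 152:25 160:25 168:25 176:22 184:26 192:35 200:34 208:1 216:1 224:2 232:2 240:1 248:0 256:2 264:0 272:2 280:1
```

>>> play_rows:
  motion:
    - [[-0.008,0.003,0,0,0,0,-1],[-0.011,0.014,0,0,0,0,-1],[-0.014,0.023,0,0,0,0,-1],[-0.014,0.023,0,0,0,0,-1]]

```text
time_s: 6.55
ee_pos: [0.5939, -0.2418, 0.0836]
eef_rot: [-3.14, 0.001, 0.347]
force: [-4.4, 0.4, 5.6]
grip_width: 0.0274
grip_force: 30.0
```

```bash
python3 -c "
from w import *
o=get_obs();print(o['force'],o['moment'],o['ee_pos'])"
```

```text
[-4.43719231  0.39215336  5.59934298] [0.14188509 0.8500897  0.01478953] [ 0.59386035 -0.24180745  0.08357004]
```

>>> play_rows:
  motion:
    - [[-0.006,0.015,0,0,0,0,-1],[-0.012,0.03,0,0,0,0,-1],[-0.018,0.045,0,0,0,0,-1],[-0.018,0.045,0,0,0,0,-1]]

```text
time_s: 6.95
ee_pos: [0.594, -0.2543, 0.0836]
eef_rot: [-3.141, -0.001, 0.347]
force: [3.1, -1.5, 3.1]
grip_width: 0.0278
grip_force: 30.0
```

```bash
python3 -c "
from w import *
o=get_obs();print(o['force'],o['moment'],o['ee_pos'])"
```

```text
[ 3.1234228  -1.47005203  3.1188054 ] [-0.21942747 -0.29906286  0.06504568] [ 0.5940216  -0.25426412  0.08360151]
```

>>> play_rows:
  motion:
    - [[-0.005,0.015,0,0,0,0,-1],[-0.009,0.03,0,0,0,0,-1],[-0.014,0.045,0,0,0,0,-1],[-0.014,0.045,0,0,0,0,-1]]

```text
time_s: 7.35
ee_pos: [0.5945, -0.2568, 0.0832]
eef_rot: [-3.125, -0.001, 0.35]
force: [-6.9, 60.7, 23.6]
grip_width: 0.0307
grip_force: 30.0
```

```bash
python3 -c "
from w import *
o=get_obs();print(o['force'],o['moment'],o['ee_pos'],o['grip_width'])
from m import *
c=snap('side');P=cloud(c)
m=(P[...,0]>.555)&(P[...,0]<.63)&(abs(P[...,1])<.28)&(abs(P[...,2]-.044)<.008)
q=P[m];print('deck left end y',np.percentile(q[:,1],[99,99.7,100]))"
```

```text
[-6.92426109 60.74859268 23.61663624] [11.03546418  1.54056555 -0.33185005] [ 0.59448207 -0.25675737  0.08319588] 0.03067654983179594
deck left end y [0.01139289 0.01747594 0.0211479 ]
```

>>> play_rows:
  motion:
    - [[0.007,-0.02,0,0,0,0,-1],[0.011,-0.033,0,0,0,0,-1],[0.011,-0.033,0,0,0,0,-0.2],[0.011,-0.033,0,0,0,0,-0.2],[0.011,-0.033,0,0,0,0,-0.2],[0.011,-0.033,0,0,0,0,-0.2],[0.011,-0.033,-0.1,0,0,0,-0.2],[0.011,-0.033,-0.25,0,0,0,-0.2],[0.011,-0.033,-0.45,0,0,0,-0.1],[0.011,-0.033,-0.45,0,0,0,-0.1]]

```text
time_s: 8.4
ee_pos: [0.5959, -0.2581, 0.2032]
eef_rot: [3.136, -0.007, 0.347]
force: [-0.1, -0.3, 0.3]
grip_width: 0.042
grip_force: 0.0
```

```bash
python3 -c "
from w import *
o=get_obs();print(o['force'],o['ee_pos'],o['grip_width'])
tgt([(.5,-.32,.19),(.363,-.318,.16),(.363,-.318,.086),(.363,-.318,.16)])"
```

```text
[-0.07405082 -0.28310428  0.31374432] [ 0.59587255 -0.25810745  0.20322579] 0.04202228037262261
[ 0.5  -0.32  0.19] [-0.445, 0.102, 0.05] [0.0009, -0.0012, -0.0004]
[ 0.363 -0.318  0.16 ] [-0.959, -0.092, 0.165] [0.0009, -0.0012, -0.0004]
[ 0.363 -0.318  0.086] [-0.961, -0.094, 0.461] [0.0009, -0.0012, -0.0004]
[ 0.363 -0.318  0.16 ] [-0.959, -0.092, 0.165] [0.0009, -0.0012, -0.0004]
```

>>> play_rows:
  motion:
    - [[-0.15,0.04,0.02,0,0,0,0.4],[-0.33,0.06,0.05,0,0,0,0.4],[-0.5,0.04,0.08,0,0,0,0.4],[-0.67,0,0.11,0,0,0,0.4],[-0.84,-0.05,0.14,0,0,0,0.4],[-0.959,-0.092,0.165,0,0,0,0.4],[-0.959,-0.092,0.165,0,0,0,0.4],[-0.959,-0.092,0.165,0,0,0,0.4]]

```text
time_s: 9.2
ee_pos: [0.3607, -0.3171, 0.1549]
eef_rot: [-3.14, -0.0, 0.346]
force: [1.0, -0.4, -0.1]
grip_width: 0.0655
grip_force: 0.0
```

```bash
python3 -c "
from w import *
o=get_obs();print(o['force'],o['ee_pos'],o['eef_rot'],o['grip_width'])
tgt([(.3635,-.3185,.16),(.3635,-.3185,.084)])"
```

```text
[ 1.03025597 -0.3873899  -0.06887851] [ 0.36066424 -0.31707602  0.15490683] [-3.14029731e+00 -3.20918718e-04  3.45579357e-01] 0.06545010174926871
[ 0.3635 -0.3185  0.16  ] [0.009, 0.009, -0.02] [-0.0002, -0.0001, -0.0006]
[ 0.3635 -0.3185  0.084 ] [0.009, 0.01, 0.284] [-0.0002, -0.0001, -0.0006]
```

>>> play_rows:
  motion:
    - [[0.009,0.01,0.1,0,0,0,0.4],[0.009,0.01,0.2,0,0,0,0.4],[0.009,0.01,0.284,0,0,0,0.4],[0.009,0.01,0.284,0,0,0,0],[0.009,0.01,0.284,0,0,0,-1],[0.009,0.01,0.284,0,0,0,-1],[0.009,0.01,0.284,0,0,0,-1],[0.009,0.01,0.284,0,0,0,-1],[0.009,0.01,0.284,0,0,0,-1],[0.009,0.01,0.284,0,0,0,-1]]
  grip_force: 15

```text
time_s: 10.2
ee_pos: [0.3642, -0.3185, 0.0847]
eef_rot: [-3.141, -0.001, 0.347]
force: [1.0, 0.5, 6.0]
grip_width: 0.0371
grip_force: 15.0
```

>>> play_rows:
  motion:
    - [[0,0,-0.04,0,0,0,-1],[0,0,-0.1,0,0,0,-1],[0,0,-0.2,0,0,0,-1],[0,0,-0.32,0,0,0,-1],[0,0,-0.4,0,0,0,-1],[0,0,-0.4,0,0,0,-1]]

```text
time_s: 10.8
ee_pos: [0.3644, -0.319, 0.1868]
eef_rot: [3.139, -0.002, 0.347]
force: [-0.8, -0.2, -0.9]
grip_width: 0.0368
grip_force: 15.0
```

```bash
python3 -c "
from w import *
from m import *
o=get_obs();print(o['force'],o['ee_pos'],o['eef_rot'],o['grip_width'],o['grip_force'])
c=snap('side','side3.png');P=cloud(c)
f=cv2.imread('pics/side3.png')[170:410,160:400];cv2.imwrite('pics/crop4.png',cv2.resize(f,(600,600),interpolation=2))
tgt([(.36,-.08,.18),(.359,.257,.18)])"
```

```text
[-0.79738182 -0.15645715 -0.89138321] [ 0.3643517  -0.31899514  0.18677821] [ 3.13909685e+00 -1.93616217e-03  3.46855419e-01] 0.03682120569469564 14.999315215973184
[ 0.36 -0.08  0.18] [0.31, -0.903, 0.02] [0.0, -0.0001, -0.0003]
[0.359 0.257 0.18 ] [0.764, -2.172, 0.02] [0.0, -0.0001, -0.0003]
```

View pics/crop4.png

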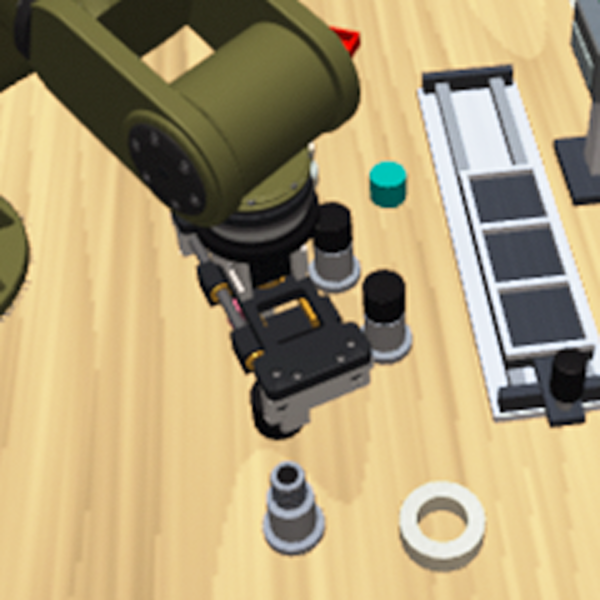

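The side crop shows the cap between the jaws, coupling C bare and upright, and the carriage at the handle-end stop. Now to the tray.

>>> play_rows:
  motion:
    - [[0.04,-0.11,0,0,0,0,-1],[0.09,-0.26,0,0,0,0,-1],[0.14,-0.42,0,0,0,0,-1],[0.2,-0.58,0,0,0,0,-1],[0.255,-0.724,0.007,0,0,0,-1],[0.255,-0.724,0.007,0,0,0,-1]]

```text
time_s: 11.45
ee_pos: [0.3614, -0.1232, 0.1813]
eef_rot: [-3.138, 0.001, 0.35]
force: [-0.2, -0.4, -0.2]
grip_width: 0.0368
grip_force: 15.0
```

>>> play_rows:
  motion:
    - [[0.04,-0.11,0,0,0,0,-1],[0.09,-0.26,0,0,0,0,-1],[0.14,-0.42,0,0,0,0,-1],[0.2,-0.58,0,0,0,0,-1],[0.255,-0.724,0.007,0,0,0,-1],[0.255,-0.724,0.007,0,0,0,-1]]

```text
time_s: 12.05
ee_pos: [0.36, 0.0682, 0.18]
eef_rot: [-3.139, 0.001, 0.351]
force: [-0.6, -0.7, -0.4]
grip_width: 0.0368
grip_force: 15.0
```

>>> play_rows:
  motion:
    - [[0.04,-0.11,0,0,0,0,-1],[0.09,-0.26,0,0,0,0,-1],[0.14,-0.42,0,0,0,0,-1],[0.2,-0.58,0,0,0,0,-1],[0.255,-0.724,0.007,0,0,0,-1],[0.255,-0.724,0.007,0,0,0,-1],[0.255,-0.724,0.007,0,0,0,-1]]

```text
time_s: 12.75
ee_pos: [0.359, 0.2568, 0.1785]
eef_rot: [-3.14, 0.002, 0.348]
force: [-0.1, -0.7, -1.1]
grip_width: 0.037
grip_force: 15.0
```

```bash
python3 -c "
from w import *
from m import *
o=get_obs();print(o['force'],o['ee_pos'],o['eef_rot'],o['grip_width'],o['grip_force'])
c=snap('side','side4.png');T=tray(c);print(cv2.minAreaRect(T[:,:2].astype(np.float32)))
tgt([(.358,.258,.15),(.358,.258,.042)])"
```

```text
[-0.05326907 -0.67246863 -1.08760378] [0.35900116 0.25675479 0.17853118] [-3.14027568e+00  1.97914804e-03  3.47663031e-01] 0.037018241916668485 14.999133835081011
((0.3970842957496643, 0.26984265446662903), (0.12500302493572235, 0.1288575828075409), 62.0611572265625)
[0.358 0.258 0.15 ] [-0.002, -0.008, 0.115] [-0.0002, 0.0002, -0.0004]
[0.358 0.258 0.042] [-0.001, -0.007, 0.547] [-0.0002, 0.0002, -0.0004]
```

>>> play_rows:
  motion:
    - [[-0.002,-0.008,0.15,0,0,0,-1],[-0.002,-0.008,0.3,0,0,0,-1],[-0.002,-0.008,0.42,0,0,0,-1],[-0.002,-0.008,0.5,0,0,0,-1],[-0.002,-0.008,0.547,0,0,0,-1],[-0.002,-0.008,0.547,0,0,0,-1],[-0.002,-0.008,0.547,0,0,0,-1]]

```text
time_s: 13.5
ee_pos: [0.3583, 0.2591, 0.0435]
eef_rot: [-3.14, -0.001, 0.346]
force: [0.2, 0.1, 0.3]
grip_width: 0.0366
grip_force: 15.0
```

>>> play_rows:
  motion:
    - [[0,0,0,0,0,0,0.08],[0,0,0,0,0,0,0.08],[0,0,0,0,0,0,0.08],[0,0,0,0,0,0,0.08],[0,0,-0.05,0,0,0,0.08],[0,0,-0.15,0,0,0,0.1],[0,0,-0.3,0,0,0,0.2],[0,0,-0.48,0,0,0,0.4],[0,0,-0.5,0,0,0,0.4],[0,0,-0.5,0,0,0,0.4]]

```text
time_s: 14.5
ee_pos: [0.3581, 0.2594, 0.1686]
eef_rot: [-3.139, -0.002, 0.347]
force: [-0.2, -0.8, 0.0]
grip_width: 0.0659
grip_force: 0.0
```

```bash
cat >> m.py <<'E'
def find(c,zmin,zmax,x=(.28,.55),y=(-.4,.12),mn=25):
    # blobs between heights, with centre and size
    P=cloud(c);m=(P[...,2]>zmin)&(P[...,2]<zmax)&(P[...,0]>x[0])&(P[...,0]<x[1])&(P[...,1]>y[0])&(P[...,1]<y[1])
    n,l,s,_=cv2.connectedComponentsWithStats(m.astype(np.uint8))
    for k in range(1,n):
        if s[k,4]>mn:
            Q=P[l==k];(a,b),r=cv2.minEnclosingCircle(Q[:,:2].astype(np.float32));print('blob',np.round([a,b,Q[:,2].max(),2*r],4),c['frame'][l==k].mean(0).astype(int))
E
python3 -c "
from w import *
from m import *
o=get_obs();print(o['ee_pos'],o['eef_rot'],o['grip_width'])
c=snap('top','top5.png');find(c,.074,.09);print();find(c,.03,.045,x=(.3,.48),y=(.18,.37))
cv2.imwrite('pics/crop5.png',cv2.resize(cv2.imread('pics/top5.png')[150:350,150:470],(800,500),interpolation=2))
tgt([(.388,.1,.17),(.4565,-.142,.17),(.4565,-.142,.085)])"
```

```text
[0.35810755 0.25938026 0.16857807] [-3.13915035e+00 -2.38461777e-03  3.47003475e-01] 0.06590271320207323
blob [ 0.4568 -0.1411  0.0868  0.0381] [59 54 51]
blob [ 0.4186 -0.0526  0.0873  0.038 ] [62 57 55]
blob [ 0.3634 -0.3177  0.0855  0.0274] [91 91 95]

blob [0.3552 0.2601 0.0419 0.0374] [53 45 44]
[0.388 0.1   0.17 ] [-0.102, 0.64, -0.012] [-0.0003, 0.0, -0.0003]
[ 0.4565 -0.142   0.17  ] [-0.174, 1.643, -0.014] [-0.0003, 0.0, -0.0003]
[ 0.4565 -0.142   0.085 ] [-0.174, 1.644, 0.326] [-0.0003, 0.0, -0.0003]
```

View pics/crop5.png

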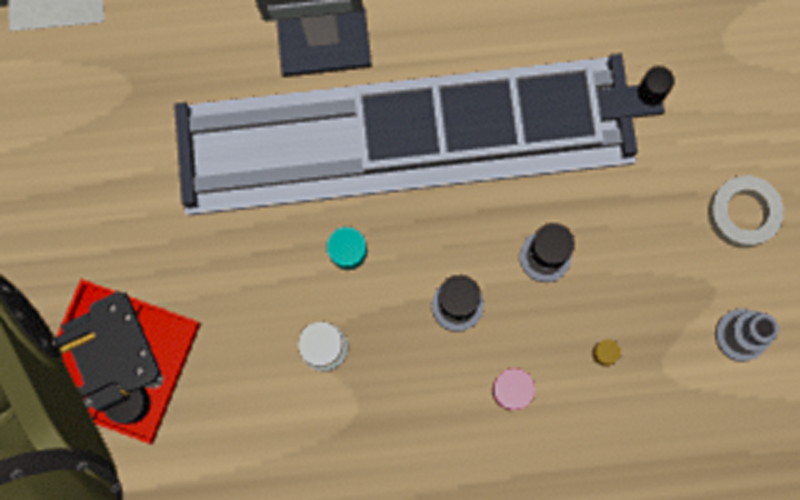

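>>> play_rows:
  motion:
    - [[-0.02,0.13,0,0,0,0,0.4],[-0.035,0.32,0,0,0,0,0.4],[-0.053,0.51,0,0,0,0,0.4],[-0.071,0.69,0,0,0,0,0.4],[-0.087,0.822,0,0,0,0,0.4],[-0.087,0.822,0,0,0,0,0.4]]

```text
time_s: 15.15
ee_pos: [0.4071, 0.0557, 0.1657]
eef_rot: [-3.139, 0.003, 0.343]
force: [0.5, 0.2, 0.8]
grip_width: 0.0661
grip_force: 0.0
```

>>> play_rows:
  motion:
    - [[-0.02,0.13,0,0,0,0,0.4],[-0.035,0.32,0,0,0,0,0.4],[-0.053,0.51,0,0,0,0,0.4],[-0.071,0.69,0,0,0,0,0.4],[-0.087,0.822,0,0,0,0,0.4],[-0.087,0.822,0,0,0,0,0.4],[-0.087,0.822,0,0,0,0,0.4]]

```text
time_s: 15.85
ee_pos: [0.4561, -0.1415, 0.1655]
eef_rot: [-3.138, 0.002, 0.346]
force: [-0.7, -0.1, -0.2]
grip_width: 0.0658
grip_force: 0.0
```

```bash
python3 -c "
from w import *
from m import *
o=get_obs();print(o['ee_pos'],o['eef_rot'],o['grip_width'])
c=snap('side');find(c,.074,.09)
tgt([(.4565,-.142,.17),(.4565,-.142,.085)])"
```

```text
[ 0.4561452  -0.14154486  0.16548845] [-3.13769284e+00  1.91645309e-03  3.46131960e-01] 0.06583138175294245
blob [ 0.4198 -0.0531  0.0854  0.0433] [39 34 31]
blob [ 0.458  -0.1426  0.0852  0.0393] [39 34 31]
blob [ 0.3642 -0.3194  0.0822  0.0274] [110 110 113]
[ 0.4565 -0.142   0.17  ] [-0.0, 0.004, -0.017] [-0.0006, 0.0002, -0.0003]
[ 0.4565 -0.142   0.085 ] [0.0, 0.005, 0.323] [-0.0006, 0.0002, -0.0003]
```

>>> play_rows:
  motion:
    - [[0,0.004,0.12,0,0,0,0.4],[0,0.004,0.24,0,0,0,0.2],[0,0.004,0.322,0,0,0,0.1],[0,0.004,0.322,0,0,0,0],[0,0.004,0.322,0,0,0,-1],[0,0.004,0.322,0,0,0,-1],[0,0.004,0.322,0,0,0,-1],[0,0.004,0.322,0,0,0,-1],[0,0.004,0.322,0,0,0,-1]]

```text
time_s: 16.8
ee_pos: [0.4574, -0.143, 0.0874]
eef_rot: [-3.141, -0.001, 0.347]
force: [0.2, 2.4, 6.4]
grip_width: 0.0373
grip_force: 14.9
```

>>> play_rows:
  motion:
    - [[0,0,-0.04,0,0,0,-1],[0,0,-0.1,0,0,0,-1],[0,0,-0.2,0,0,0,-1],[0,0,-0.32,0,0,0,-1],[0,0,-0.4,0,0,0,-1],[0,0,-0.4,0,0,0,-1]]

```text
time_s: 17.4
ee_pos: [0.4579, -0.1436, 0.1896]
eef_rot: [3.14, -0.004, 0.347]
force: [0.5, -0.3, -0.9]
grip_width: 0.0372
grip_force: 14.9
```

```bash
python3 -c "
from w import *
from m import *
o=get_obs();print(o['ee_pos'],o['eef_rot'],o['grip_width'],o['grip_force'])
c=snap('side');find(c,.074,.09)
tgt([(.436,.285,.18),(.436,.285,.043)])"
```

```text
[ 0.45789313 -0.14357298  0.18959707] [ 3.14014314 -0.00373451  0.34673627] 0.03723133447254006 14.872691254131496
blob [ 0.4185 -0.0543  0.0861  0.0434] [39 34 31]
blob [ 0.4587 -0.1441  0.0837  0.0285] [113 112 113]
blob [ 0.3644 -0.3192  0.0841  0.0274] [111 111 114]
[0.436 0.285 0.18 ] [0.502, -1.64, 0.032] [-0.0, -0.0003, -0.0004]
[0.436 0.285 0.043] [0.501, -1.64, 0.58] [-0.0, -0.0003, -0.0004]
```

>>> play_rows:
  motion:
    - [[0.04,-0.13,0,0,0,0,-1],[0.1,-0.33,0.01,0,0,0,-1],[0.16,-0.52,0.016,0,0,0,-1],[0.21,-0.69,0.016,0,0,0,-1],[0.251,-0.82,0.016,0,0,0,-1],[0.251,-0.82,0.016,0,0,0,-1]]

```text
time_s: 18.05
ee_pos: [0.4454, 0.0739, 0.1819]
eef_rot: [-3.139, 0.002, 0.351]
force: [0.5, -0.1, -0.1]
grip_width: 0.0373
grip_force: 14.9
```

>>> play_rows:
  motion:
    - [[0.04,-0.13,0,0,0,0,-1],[0.1,-0.33,0.01,0,0,0,-1],[0.16,-0.52,0.016,0,0,0,-1],[0.21,-0.69,0.016,0,0,0,-1],[0.251,-0.82,0.016,0,0,0,-1],[0.251,-0.82,0.016,0,0,0,-1],[0.251,-0.82,0.016,0,0,0,-1]]

```text
time_s: 18.75
ee_pos: [0.4354, 0.2846, 0.1782]
eef_rot: [-3.14, 0.002, 0.348]
force: [0.4, -0.0, 0.4]
grip_width: 0.037
grip_force: 14.9
```

```bash
python3 -c "
from w import *
o=get_obs();print(o['ee_pos'],o['eef_rot'],o['grip_width'],o['grip_force'])
tgt([(.436,.285,.18),(.436,.285,.045)])"
```

```text
[0.43542196 0.28462007 0.17818949] [-3.14015705e+00  1.81020424e-03  3.47626921e-01] 0.036991487210320986 14.872324713505805
[0.436 0.285 0.18 ] [0.003, -0.001, -0.007] [-0.0002, 0.0003, -0.0002]
[0.436 0.285 0.045] [0.004, 0.0, 0.533] [-0.0002, 0.0003, -0.0002]
```

>>> play_rows:
  motion:
    - [[0.003,0,0.15,0,0,0,-1],[0.003,0,0.3,0,0,0,-1],[0.003,0,0.42,0,0,0,-1],[0.003,0,0.5,0,0,0,-1],[0.003,0,0.535,0,0,0,-1],[0.003,0,0.535,0,0,0,-1],[0.003,0,0.535,0,0,0,-1]]

```text
time_s: 19.45
ee_pos: [0.4368, 0.2853, 0.0464]
eef_rot: [-3.14, -0.001, 0.346]
force: [0.4, 0.5, -0.6]
grip_width: 0.0372
grip_force: 14.9
```

>>> play_rows:
  motion:
    - [[0,0,0,0,0,0,0.08],[0,0,0,0,0,0,0.08],[0,0,0,0,0,0,0.08],[0,0,0,0,0,0,0.08],[0,0,-0.05,0,0,0,0.08],[0,0,-0.15,0,0,0,0.1],[0,0,-0.3,0,0,0,0.2],[0,0,-0.48,0,0,0,0.4],[0,0,-0.5,0,0,0,0.4],[0,0,-0.5,0,0,0,0.4]]

```text
time_s: 20.45
ee_pos: [0.4367, 0.2856, 0.1721]
eef_rot: [-3.139, -0.003, 0.347]
force: [0.1, 0.1, -0.7]
grip_width: 0.0654
grip_force: 0.0
```

```bash
python3 -c "
from w import *
from m import *
o=get_obs();print(o['ee_pos'],o['eef_rot'],o['grip_width'])
for n in('top','side'):
  c=snap(n);find(c,.074,.09);print();find(c,.025,.05,x=(.3,.48),y=(.18,.37))
tgt([(.419,-.053,.17),(.419,-.053,.085)])"
```

```text
[0.43665946 0.28560052 0.17214392] [-3.13918724e+00 -2.94400537e-03  3.46944694e-01] 0.0653670119015476
blob [ 0.4568 -0.141   0.0834  0.0268] [ 97  97 103]
blob [ 0.4184 -0.0526  0.0863  0.0379] [64 59 57]
blob [ 0.364  -0.3172  0.0826  0.0268] [93 93 97]

blob [0.4363 0.2861 0.0428 0.0385] [48 40 40]
blob [0.3575 0.2606 0.0424 0.0385] [54 45 44]
blob [ 0.4211 -0.0543  0.0858  0.0419] [33 29 26]
blob [ 0.4571 -0.1417  0.0815  0.0306] [97 96 97]
blob [ 0.3648 -0.3195  0.0829  0.0282] [94 94 97]

blob [0.4387 0.2834 0.0403 0.0408] [33 25 22]
blob [0.3566 0.2597 0.0398 0.0436] [34 17 17]
[ 0.419 -0.053  0.17 ] [-0.523, 1.249, -0.003] [-0.0003, 0.0002, -0.0003]
[ 0.419 -0.053  0.085] [-0.523, 1.25, 0.337] [-0.0003, 0.0002, -0.0003]
```

Two caps are down. Now B.

>>> play_rows:
  motion:
    - [[-0.05,0.12,0,0,0,0,0.4],[-0.12,0.28,0,0,0,0,0.4],[-0.19,0.45,0,0,0,0,0.4],[-0.24,0.57,0,0,0,0,0.4],[-0.261,0.625,0,0,0,0,0.4],[-0.261,0.625,0,0,0,0,0.4]]

```text
time_s: 21.15
ee_pos: [0.4276, 0.1148, 0.1691]
eef_rot: [-3.139, 0.002, 0.344]
force: [0.2, -0.1, -0.7]
grip_width: 0.0656
grip_force: 0.0
```

>>> play_rows:
  motion:
    - [[-0.05,0.12,0,0,0,0,0.4],[-0.12,0.28,0,0,0,0,0.4],[-0.19,0.45,0,0,0,0,0.4],[-0.24,0.57,0,0,0,0,0.4],[-0.262,0.624,0,0,0,0,0.4],[-0.262,0.624,0,0,0,0,0.4],[-0.262,0.624,0,0,0,0,0.4]]

```text
time_s: 21.85
ee_pos: [0.4195, -0.0519, 0.1693]
eef_rot: [-3.139, 0.001, 0.347]
force: [-0.0, 0.1, -0.2]
grip_width: 0.0658
grip_force: 0.0
```

```bash
python3 -c "
from w import *
from m import *
o=get_obs();print(o['ee_pos'],o['eef_rot'],o['grip_width'])
c=snap('side');find(c,.07,.09)
tgt([(.4195,-.053,.17),(.4195,-.053,.085)])"
```

```text
[ 0.41946641 -0.05189368  0.16925681] [-3.13878166e+00  1.02520173e-03  3.46862373e-01] 0.06576289385478636
blob [ 0.4191 -0.0549  0.0852  0.04  ] [34 30 27]
blob [ 0.4576 -0.1434  0.0822  0.0284] [102 101 103]
blob [ 0.3636 -0.3191  0.082   0.029 ] [101 101 104]
[ 0.4195 -0.053   0.17  ] [-0.002, 0.005, -0.002] [-0.0004, 0.0001, -0.0002]
[ 0.4195 -0.053   0.085 ] [-0.002, 0.006, 0.338] [-0.0004, 0.0001, -0.0002]
```

>>> play_rows:
  motion:
    - [[-0.002,0.006,0.12,0,0,0,0.4],[-0.002,0.006,0.24,0,0,0,0.2],[-0.002,0.006,0.34,0,0,0,0.1],[-0.002,0.006,0.34,0,0,0,0],[-0.002,0.006,0.34,0,0,0,-1],[-0.002,0.006,0.34,0,0,0,-1],[-0.002,0.006,0.34,0,0,0,-1],[-0.002,0.006,0.34,0,0,0,-1],[-0.002,0.006,0.34,0,0,0,-1]]

```text
time_s: 22.8
ee_pos: [0.42, -0.0542, 0.0857]
eef_rot: [-3.14, -0.001, 0.347]
force: [0.5, 1.1, 7.4]
grip_width: 0.0385
grip_force: 15.0
```

>>> play_rows:
  motion:
    - [[0,0,-0.04,0,0,0,-1],[0,0,-0.1,0,0,0,-1],[0,0,-0.2,0,0,0,-1],[0,0,-0.32,0,0,0,-1],[0,0,-0.4,0,0,0,-1],[0,0,-0.4,0,0,0,-1]]

```text
time_s: 23.4
ee_pos: [0.4205, -0.0546, 0.1878]
eef_rot: [3.141, -0.004, 0.347]
force: [-0.4, -0.5, -0.7]
grip_width: 0.0384
grip_force: 15.0
```

```bash
python3 -c "
from w import *
from m import *
o=get_obs();print(o['ee_pos'],o['eef_rot'],o['grip_width'],o['grip_force'])
c=snap('side');find(c,.07,.09)
tgt([(.383,.311,.18),(.383,.311,.045)])"
```

```text
[ 0.42050313 -0.05458635  0.18779207] [ 3.14088194 -0.00408018  0.34677061] 0.03838942155043176 14.999715741723776
blob [ 0.4196 -0.0556  0.0823  0.0274] [101  99 100]
blob [ 0.4561 -0.1434  0.0832  0.0306] [102 101 103]
blob [ 0.3642 -0.3194  0.0826  0.0281] [100 100 103]
[0.383 0.311 0.18 ] [0.358, -1.425, 0.026] [-0.0001, -0.0003, -0.0004]
[0.383 0.311 0.045] [0.357, -1.425, 0.566] [-0.0001, -0.0003, -0.0004]
```

>>> play_rows:
  motion:
    - [[0.03,-0.12,0,0,0,0,-1],[0.075,-0.3,0.01,0,0,0,-1],[0.12,-0.48,0.013,0,0,0,-1],[0.155,-0.62,0.013,0,0,0,-1],[0.179,-0.713,0.013,0,0,0,-1],[0.179,-0.713,0.013,0,0,0,-1]]

```text
time_s: 24.05
ee_pos: [0.4001, 0.1305, 0.181]
eef_rot: [-3.139, 0.002, 0.35]
force: [1.5, 0.6, -1.0]
grip_width: 0.0383
grip_force: 15.0
```

>>> play_rows:
  motion:
    - [[0.03,-0.12,0,0,0,0,-1],[0.075,-0.3,0.01,0,0,0,-1],[0.12,-0.48,0.013,0,0,0,-1],[0.155,-0.62,0.013,0,0,0,-1],[0.179,-0.713,0.013,0,0,0,-1],[0.179,-0.713,0.013,0,0,0,-1],[0.179,-0.713,0.013,0,0,0,-1]]

```text
time_s: 24.75
ee_pos: [0.3824, 0.3106, 0.1781]
eef_rot: [-3.14, 0.002, 0.347]
force: [0.1, -0.4, -0.2]
grip_width: 0.0381
grip_force: 15.0
```

```bash
python3 -c "
from w import *
o=get_obs();print(o['ee_pos'],o['eef_rot'],o['grip_width'],o['grip_force'])
tgt([(.383,.311,.18),(.383,.311,.043)])"
```

```text
[0.38237162 0.31064964 0.17812949] [-3.14031889e+00  1.70370148e-03  3.47236785e-01] 0.03812368754588763 14.999656593427062
[0.383 0.311 0.18 ] [0.003, -0.0, -0.007] [-0.0002, 0.0003, -0.0003]
[0.383 0.311 0.043] [0.004, 0.0, 0.541] [-0.0002, 0.0003, -0.0003]
```

>>> play_rows:
  motion:
    - [[0.003,0,0.15,0,0,0,-1],[0.003,0,0.3,0,0,0,-1],[0.003,0,0.42,0,0,0,-1],[0.003,0,0.5,0,0,0,-1],[0.003,0,0.543,0,0,0,-1],[0.003,0,0.543,0,0,0,-1],[0.003,0,0.543,0,0,0,-1]]

```text
time_s: 25.45
ee_pos: [0.3837, 0.3116, 0.0441]
eef_rot: [-3.139, -0.001, 0.346]
force: [0.3, -0.4, 0.2]
grip_width: 0.0381
grip_force: 15.0
```

>>> play_rows:
  motion:
    - [[0,0,0,0,0,0,0.08],[0,0,0,0,0,0,0.08],[0,0,0,0,0,0,0.08],[0,0,0,0,0,0,0.08],[0,0,-0.05,0,0,0,0.08],[0,0,-0.15,0,0,0,0.1],[0,0,-0.3,0,0,0,0.2],[0,0,-0.48,0,0,0,0.4],[0,0,-0.5,0,0,0,0.4],[0,0,-0.5,0,0,0,0.4]]

```text
time_s: 26.45
ee_pos: [0.3836, 0.3119, 0.1699]
eef_rot: [-3.139, -0.003, 0.347]
force: [0.1, 0.4, -0.8]
grip_width: 0.0657
grip_force: 0.0
```

```bash
python3 -c "
from w import *
from m import *
o=get_obs();print(o['ee_pos'],o['eef_rot'],o['grip_width'])
for n in('top','side'):
  c=snap(n,n+'6.png');find(c,.07,.09);print();find(c,.025,.05,x=(.3,.48),y=(.18,.37))
  for D in dark(c): print('bay',len(D),D.mean(0).round(4))
f=cv2.imread('pics/side6.png')[130:360,200:430];cv2.imwrite('pics/crop6.png',cv2.resize(f,(600,600),interpolation=2))
tgt([(.4195,-.053,.17)])"
```

```text
[0.38355361 0.31194354 0.16993519] [-3.13883480e+00 -2.94050144e-03  3.46939450e-01] 0.06570168132185303
blob [ 0.4567 -0.1408  0.0825  0.027 ] [93 93 98]
blob [ 0.4187 -0.0525  0.0834  0.027 ] [94 94 99]
blob [ 0.3638 -0.3168  0.082   0.0275] [88 88 92]

blob [0.4357 0.2867 0.0415 0.0387] [43 38 38]
blob [0.3812 0.3128 0.043  0.0395] [45 39 38]
blob [0.3571 0.2605 0.0427 0.039 ] [52 43 42]
bay 320 [ 0.5901 -0.2309  0.0378]
bay 656 [ 0.5945 -0.1646  0.041 ]
bay 659 [ 0.5933 -0.09    0.0411]
bay 642 [ 0.592  -0.0156  0.0413]
blob [ 0.4202 -0.0551  0.0828  0.0295] [89 88 89]
blob [ 0.4576 -0.1434  0.083   0.0284] [91 90 92]
blob [ 0.3647 -0.3185  0.0828  0.0289] [91 90 93]

blob [0.3817 0.3095 0.0427 0.0436] [31 26 23]
blob [0.4373 0.2846 0.0403 0.0443] [33 24 22]
blob [0.3587 0.2584 0.0405 0.0419] [24 17 17]
bay 416 [ 0.5914 -0.0136  0.0409]
bay 489 [ 0.5929 -0.0878  0.0407]
bay 581 [ 0.5942 -0.162   0.041 ]
bay 296 [ 0.5817 -0.2398  0.0378]
[ 0.4195 -0.053   0.17  ] [-0.357, 1.421, -0.012] [-0.0003, 0.0002, -0.0003]
```

View pics/crop6.png

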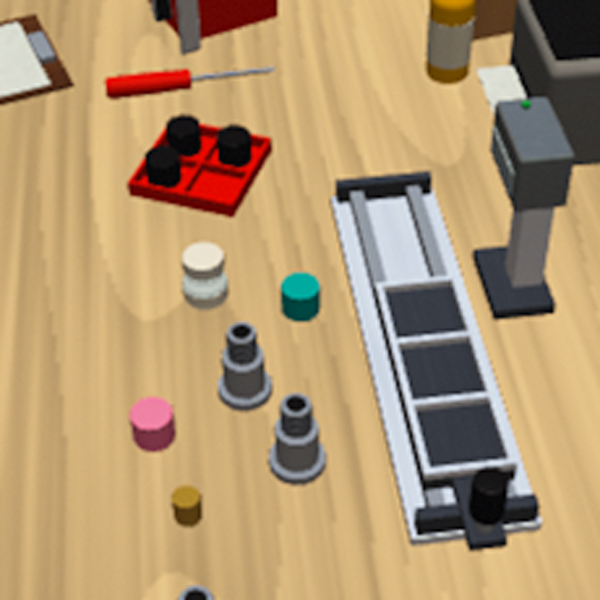

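All three caps sit in the tray cells, and the carriage is at the loading stop with bays at about (.594,-.163), (.593,-.089) and (.592,-.014). Coupling B goes first, into bay 2.

>>> play_rows:
  motion:
    - [[-0.03,0.12,0,0,0,0,0.4],[-0.075,0.3,0,0,0,0,0.4],[-0.12,0.48,0,0,0,0,0.4],[-0.155,0.62,0,0,0,0,0.4],[-0.179,0.711,0,0,0,0,0.4],[-0.179,0.711,0,0,0,0,0.4]]

```text
time_s: 27.15
ee_pos: [0.4012, 0.1271, 0.1668]
eef_rot: [-3.14, 0.002, 0.344]
force: [-0.6, 0.6, -0.4]
grip_width: 0.0661
grip_force: 0.0
```

>>> play_rows:
  motion:
    - [[-0.03,0.12,0,0,0,0,0.4],[-0.075,0.3,0,0,0,0,0.4],[-0.12,0.48,0,0,0,0,0.4],[-0.155,0.62,0,0,0,0,0.4],[-0.178,0.711,0,0,0,0,0.4],[-0.178,0.711,0,0,0,0,0.4],[-0.178,0.711,0,0,0,0,0.4]]

```text
time_s: 27.85
ee_pos: [0.4199, -0.0525, 0.1668]
eef_rot: [-3.139, 0.001, 0.346]
force: [-0.5, 0.7, -0.9]
grip_width: 0.0656
grip_force: 0.0
```

```bash
python3 -c "
from w import *
from m import *
o=get_obs();print(o['ee_pos'],o['eef_rot'],o['grip_width'])
c=snap('side');find(c,.07,.09)
tgt([(.4195,-.0545,.12),(.4195,-.0545,.034)])"
```

```text
[ 0.41989919 -0.05248901  0.16676901] [-3.13852378e+00  1.44409037e-03  3.46229260e-01] 0.06560278559961011
blob [ 0.4204 -0.0542  0.0826  0.0292] [100  99 100]
blob [ 0.4591 -0.1439  0.0821  0.0293] [103 102 103]
blob [ 0.3642 -0.3198  0.0828  0.0284] [101 101 104]
[ 0.4195 -0.0545  0.12  ] [-0.005, 0.009, 0.188] [-0.0005, 0.0002, -0.0003]
[ 0.4195 -0.0545  0.034 ] [-0.004, 0.01, 0.532] [-0.0005, 0.0002, -0.0003]
```

>>> play_rows:
  motion:
    - [[-0.002,0.006,0.13,0,0,0,0.4],[-0.002,0.006,0.27,0,0,0,0.4],[-0.002,0.006,0.4,0,0,0,0.2],[-0.002,0.006,0.5,0,0,0,0.1],[-0.002,0.006,0.532,0,0,0,0],[-0.002,0.006,0.532,0,0,0,-1],[-0.002,0.006,0.532,0,0,0,-1],[-0.002,0.006,0.532,0,0,0,-1],[-0.002,0.006,0.532,0,0,0,-1],[-0.002,0.006,0.532,0,0,0,-1]]
  grip_force: 30

```text
time_s: 28.9
ee_pos: [0.4203, -0.0544, 0.0351]
eef_rot: [-3.14, -0.001, 0.347]
force: [0.5, 0.7, 0.2]
grip_width: 0.0376
grip_force: 30.0
```

```bash
python3 -c "
from w import *
o=get_obs();print(o['ee_pos'],o['eef_rot'],o['grip_width'],o['grip_force'])
p=o['ee_pos'];tgt([(p[0],p[1],.15),(.5917,-.0145,.15),(.5917,-.0145,p[2]+.0405)])"
```

```text
[ 0.42028442 -0.05438678  0.03508881] [-3.14009771e+00 -6.93224482e-04  3.46830038e-01] 0.03758857205427281 30.00016450881958
[ 0.4203 -0.0544  0.15  ] [0.0, -0.001, -0.46] [-0.0002, -0.0001, -0.0004]
[ 0.5917 -0.0145  0.15  ] [0.699, 0.082, -0.459] [-0.0002, -0.0001, -0.0004]
[ 0.5917 -0.0145  0.0756] [0.699, 0.083, -0.162] [-0.0002, -0.0001, -0.0004]
```

>>> play_rows:
  motion:
    - [[0,0,-0.08,0,0,0,-1],[0,0,-0.2,0,0,0,-1],[0,0,-0.35,0,0,0,-1],[0.08,0.01,-0.46,0,0,0,-1],[0.22,0.03,-0.46,0,0,0,-1],[0.38,0.05,-0.46,0,0,0,-1],[0.54,0.07,-0.46,0,0,0,-1],[0.66,0.08,-0.46,0,0,0,-1],[0.699,0.082,-0.46,0,0,0,-1],[0.699,0.082,-0.46,0,0,0,-1]]

```text
time_s: 29.9
ee_pos: [0.5916, -0.0142, 0.149]
eef_rot: [-3.139, 0.001, 0.347]
force: [0.6, -0.3, -2.2]
grip_width: 0.0378
grip_force: 30.0
```

```bash
python3 -c "
from w import *
o=get_obs();print(o['ee_pos'],o['eef_rot'],o['grip_width'],o['grip_force'])
tgt([(.5917,-.0145,.15),(.5917,-.0145,.076)])"
```

```text
[ 0.59161921 -0.01417349  0.14900234] [-3.13924880e+00  8.56880336e-04  3.47413844e-01] 0.037773847800564676 29.999406337738037
[ 0.5917 -0.0145  0.15  ] [-0.0, 0.001, -0.004] [-0.0004, 0.0001, -0.0003]
[ 0.5917 -0.0145  0.076 ] [0.0, 0.002, 0.292] [-0.0004, 0.0001, -0.0003]
```

>>> play_rows:
  motion:
    - [[0,0,0.12,0,0,0,-1],[0,0,0.21,0,0,0,-1],[0,0,0.27,0,0,0,-1],[0,0,0.293,0,0,0,-1],[0,0,0.293,0,0,0,-1],[0,0,0.293,0,0,0,-1]]

```text
time_s: 30.5
ee_pos: [0.5918, -0.0145, 0.0774]
eef_rot: [-3.14, -0.001, 0.347]
force: [-0.3, -0.3, -2.8]
grip_width: 0.0377
grip_force: 30.0
```

>>> play_rows:
  motion:
    - [[0,0,0,0,0,0,0.1],[0,0,0,0,0,0,0.1],[0,0,0,0,0,0,0.1],[0,0,0,0,0,0,0.1],[0,0,-0.06,0,0,0,0.1],[0,0,-0.18,0,0,0,0.1],[0,0,-0.34,0,0,0,0.2],[0,0,-0.4,0,0,0,0.4],[0,0,-0.4,0,0,0,0.4]]

```text
time_s: 31.4
ee_pos: [0.5925, -0.0146, 0.1799]
eef_rot: [3.141, -0.005, 0.347]
force: [-1.2, 1.2, 0.3]
grip_width: 0.0651
grip_force: 0.0
```

```bash
python3 -c "
from w import *
from m import *
o=get_obs();print(o['ee_pos'],o['eef_rot'],o['grip_width'],o['grip_force'])
c=snap('side');find(c,.07,.09);print();find(c,.107,.13,x=(.54,.64),y=(-.28,.1),mn=10)
tgt([(.458,-.143,.16),(.458,-.143,.034)])"
```

```text
[ 0.59250727 -0.01455412  0.17993244] [ 3.14124871 -0.0048105   0.34694484] 0.06508688225236085 0.0
blob [ 0.4566 -0.1437  0.0848  0.0295] [101 100 101]
blob [ 0.3638 -0.3193  0.0821  0.0279] [ 99  99 102]

blob [ 0.592  -0.0155  0.1213  0.0308] [ 93  96 101]
[ 0.458 -0.143  0.16 ] [-0.678, 0.301, 0.069] [-0.0002, -0.0003, -0.0003]
[ 0.458 -0.143  0.034] [-0.679, 0.302, 0.573] [-0.0002, -0.0003, -0.0003]
```

Coupling B stands in bay 2 (top about .119, x .592). Next is A.

>>> play_rows:
  motion:
    - [[-0.11,0.05,0,0,0,0,0.4],[-0.28,0.13,0.03,0,0,0,0.4],[-0.45,0.2,0.05,0,0,0,0.4],[-0.6,0.27,0.06,0,0,0,0.4],[-0.678,0.3,0.07,0,0,0,0.4],[-0.678,0.3,0.07,0,0,0,0.4],[-0.678,0.3,0.07,0,0,0,0.4]]

```text
time_s: 32.15
ee_pos: [0.4575, -0.1425, 0.1582]
eef_rot: [-3.139, 0.001, 0.346]
force: [-0.1, -0.1, -0.9]
grip_width: 0.0661
grip_force: 0.0
```

```bash
python3 -c "
from w import *
from m import *
o=get_obs();print(o['ee_pos'],o['eef_rot'],o['grip_width'])
c=snap('side');find(c,.07,.09)
tgt([(.4575,-.143,.12),(.4575,-.143,.0345)])"
```

```text
[ 0.4574925  -0.1424579   0.15815136] [-3.13887328e+00  7.00841528e-04  3.46100783e-01] 0.06605324114063807
blob [ 0.458  -0.144   0.0825  0.0278] [108 107 109]
blob [ 0.3643 -0.319   0.0827  0.028 ] [106 106 109]
[ 0.4575 -0.143   0.12  ] [-0.003, 0.003, 0.153] [-0.0004, 0.0001, -0.0003]
[ 0.4575 -0.143   0.0345] [-0.002, 0.004, 0.495] [-0.0004, 0.0001, -0.0003]
```

>>> play_rows:
  motion:
    - [[0,0.003,0.13,0,0,0,0.4],[0,0.003,0.27,0,0,0,0.4],[0,0.003,0.4,0,0,0,0.2],[0,0.003,0.47,0,0,0,0.1],[0,0.003,0.497,0,0,0,0],[0,0.003,0.497,0,0,0,-1],[0,0.003,0.497,0,0,0,-1],[0,0.003,0.497,0,0,0,-1],[0,0.003,0.497,0,0,0,-1],[0,0.003,0.497,0,0,0,-1]]

```text
time_s: 33.2
ee_pos: [0.4579, -0.1432, 0.0349]
eef_rot: [-3.14, -0.001, 0.347]
force: [-0.0, -0.2, -1.8]
grip_width: 0.0378
grip_force: 30.0
```

```bash
python3 -c "
from w import *
o=get_obs();print(o['ee_pos'],o['eef_rot'],o['grip_width'],o['grip_force'])
p=o['ee_pos'];tgt([(p[0],p[1],.15),(.593,-.089,.15),(.593,-.089,p[2]+.041)])"
```

```text
[ 0.45793795 -0.14315127  0.0348635 ] [-3.14015640e+00 -5.40623875e-04  3.46836085e-01] 0.03777111068537028 29.999448359012604
[ 0.4579 -0.1432  0.15  ] [0.0, -0.001, -0.461] [-0.0002, -0.0001, -0.0004]
[ 0.593 -0.089  0.15 ] [0.582, -0.021, -0.46] [-0.0002, -0.0001, -0.0004]
[ 0.593  -0.089   0.0759] [0.582, -0.02, -0.164] [-0.0002, -0.0001, -0.0004]
```

>>> play_rows:
  motion:
    - [[0,0,-0.08,0,0,0,-1],[0,0,-0.2,0,0,0,-1],[0,0,-0.35,0,0,0,-1],[0.08,0,-0.46,0,0,0,-1],[0.2,-0.01,-0.46,0,0,0,-1],[0.34,-0.01,-0.46,0,0,0,-1],[0.48,-0.02,-0.46,0,0,0,-1],[0.56,-0.021,-0.46,0,0,0,-1],[0.582,-0.021,-0.46,0,0,0,-1],[0.582,-0.021,-0.46,0,0,0,-1]]

```text
time_s: 34.2
ee_pos: [0.5927, -0.0888, 0.1491]
eef_rot: [-3.139, 0.001, 0.347]
force: [-0.6, -0.6, -2.0]
grip_width: 0.0378
grip_force: 30.0
```

```bash
python3 -c "
from w import *
o=get_obs();print(o['ee_pos'],o['eef_rot'],o['grip_width'],o['grip_force'])
tgt([(.593,-.089,.076)])"
```

```text
[ 0.59274468 -0.08880646  0.14911548] [-3.13937869e+00  5.39961658e-04  3.47254162e-01] 0.03777017950969331 29.9994957447052
[ 0.593 -0.089  0.076] [0.001, 0.002, 0.292] [-0.0004, 0.0001, -0.0003]
```

>>> play_rows:
  motion:
    - [[0,0,0.12,0,0,0,-1],[0,0,0.21,0,0,0,-1],[0,0,0.27,0,0,0,-1],[0,0,0.295,0,0,0,-1],[0,0,0.295,0,0,0,-1],[0,0,0.295,0,0,0,-1]]

```text
time_s: 34.8
ee_pos: [0.5931, -0.089, 0.0767]
eef_rot: [-3.14, -0.001, 0.347]
force: [-0.3, 0.0, -2.5]
grip_width: 0.0375
grip_force: 30.0
```

>>> play_rows:
  motion:
    - [[0,0,0,0,0,0,0.1],[0,0,0,0,0,0,0.1],[0,0,0,0,0,0,0.1],[0,0,0,0,0,0,0.1],[0,0,-0.06,0,0,0,0.1],[0,0,-0.18,0,0,0,0.1],[0,0,-0.34,0,0,0,0.2],[0,0,-0.4,0,0,0,0.4],[0,0,-0.4,0,0,0,0.4]]

```text
time_s: 35.7
ee_pos: [0.5938, -0.0891, 0.1788]
eef_rot: [3.141, -0.004, 0.347]
force: [1.0, 0.5, -0.9]
grip_width: 0.0649
grip_force: 0.0
```

```bash
python3 -c "
from w import *
from m import *
o=get_obs();print(o['ee_pos'],o['eef_rot'],o['grip_width'],o['grip_force'])
c=snap('side');find(c,.07,.09);print();find(c,.107,.13,x=(.54,.64),y=(-.28,.1),mn=10)
tgt([(.364,-.319,.16)])"
```

```text
[ 0.59379312 -0.08910438  0.17875221] [ 3.1409386  -0.00411137  0.34695074] 0.06492023148411184 0.0
blob [ 0.3639 -0.3194  0.0825  0.0288] [103 103 106]

blob [ 0.5911 -0.0182  0.1219  0.0269] [ 94  96 101]
blob [ 0.5912 -0.0895  0.1219  0.0293] [ 93  96 101]
[ 0.364 -0.319  0.16 ] [-1.174, 0.554, 0.063] [-0.0002, -0.0002, -0.0003]
```

>>> play_rows:
  motion:
    - [[-0.1,0.05,0,0,0,0,0.4],[-0.25,0.12,0.01,0,0,0,0.4],[-0.4,0.19,0.02,0,0,0,0.4],[-0.53,0.25,0.03,0,0,0,0.4],[-0.587,0.277,0.033,0,0,0,0.4],[-0.587,0.277,0.033,0,0,0,0.4]]

```text
time_s: 36.35
ee_pos: [0.4773, -0.2047, 0.1663]
eef_rot: [-3.138, 0.001, 0.345]
force: [0.3, -0.2, 0.5]
grip_width: 0.0659
grip_force: 0.0
```

>>> play_rows:
  motion:
    - [[-0.1,0.05,0,0,0,0,0.4],[-0.25,0.12,0.01,0,0,0,0.4],[-0.4,0.19,0.02,0,0,0,0.4],[-0.53,0.25,0.03,0,0,0,0.4],[-0.587,0.277,0.033,0,0,0,0.4],[-0.587,0.277,0.033,0,0,0,0.4],[-0.587,0.277,0.033,0,0,0,0.4]]

```text
time_s: 37.05
ee_pos: [0.3649, -0.3183, 0.1586]
eef_rot: [-3.139, -0.0, 0.347]
force: [0.1, 0.4, 0.1]
grip_width: 0.0658
grip_force: 0.0
```

```bash
python3 -c "
from w import *
from m import *
o=get_obs();print(o['ee_pos'],o['eef_rot'],o['grip_width'])
c=snap('side');find(c,.07,.09)
tgt([(.364,-.319,.12),(.364,-.319,.0345)])"
```

```text
[ 0.36487962 -0.31831092  0.15862543] [-3.13913598e+00 -1.37851130e-05  3.47185292e-01] 0.06581574718703632
blob [ 0.3638 -0.3192  0.0824  0.0285] [101 102 106]
[ 0.364 -0.319  0.12 ] [-0.005, 0.002, 0.155] [-0.0004, -0.0, -0.0002]
[ 0.364  -0.319   0.0345] [-0.005, 0.003, 0.497] [-0.0004, -0.0, -0.0002]
```

>>> play_rows:
  motion:
    - [[-0.004,0.003,0.13,0,0,0,0.4],[-0.004,0.003,0.27,0,0,0,0.4],[-0.004,0.003,0.4,0,0,0,0.2],[-0.004,0.003,0.47,0,0,0,0.1],[-0.004,0.003,0.498,0,0,0,0],[-0.004,0.003,0.498,0,0,0,-1],[-0.004,0.003,0.498,0,0,0,-1],[-0.004,0.003,0.498,0,0,0,-1],[-0.004,0.003,0.498,0,0,0,-1],[-0.004,0.003,0.498,0,0,0,-1]]

```text
time_s: 38.1
ee_pos: [0.3633, -0.3199, 0.0349]
eef_rot: [-3.14, -0.0, 0.347]
force: [-0.0, 1.0, 1.0]
grip_width: 0.0376
grip_force: 30.0
```

```bash
python3 -c "
from w import *
o=get_obs();print(o['ee_pos'],o['eef_rot'],o['grip_width'],o['grip_force'])
p=o['ee_pos'];tgt([(p[0],p[1],.15),(.5943,-.1635,.16),(.5943,-.1635,p[2]+.041)])"
```

```text
[ 0.36331414 -0.31988183  0.03485659] [-3.14030405e+00 -3.11422749e-04  3.46782014e-01] 0.037616217972557264 30.00027984380722
[ 0.3633 -0.3199  0.15  ] [0.0, -0.001, -0.461] [-0.0002, -0.0, -0.0004]
[ 0.5943 -0.1635  0.16  ] [1.082, -0.275, -0.5] [-0.0002, -0.0, -0.0004]
[ 0.5943 -0.1635  0.0759] [1.082, -0.274, -0.163] [-0.0002, -0.0, -0.0004]
```

>>> play_rows:
  motion:
    - [[0,0,-0.08,0,0,0,-1],[0,0,-0.2,0,0,0,-1],[0,0,-0.35,0,0,0,-1],[0.08,-0.02,-0.46,0,0,0,-1],[0.22,-0.05,-0.5,0,0,0,-1],[0.38,-0.1,-0.5,0,0,0,-1],[0.54,-0.14,-0.5,0,0,0,-1],[0.7,-0.18,-0.5,0,0,0,-1],[0.8,-0.2,-0.5,0,0,0,-1],[0.8,-0.2,-0.5,0,0,0,-1]]

```text
time_s: 39.1
ee_pos: [0.5362, -0.2031, 0.1593]
eef_rot: [-3.139, -0.0, 0.35]
force: [-0.4, -0.2, -2.7]
grip_width: 0.0374
grip_force: 30.0
```

>>> play_rows:
  motion:
    - [[0.1,-0.03,0,0,0,0,-1],[0.2,-0.06,0,0,0,0,-1],[0.27,-0.073,0,0,0,0,-1],[0.282,-0.074,0,0,0,0,-1],[0.282,-0.074,0,0,0,0,-1],[0.282,-0.074,0,0,0,0,-1]]

```text
time_s: 39.7
ee_pos: [0.5936, -0.1643, 0.1595]
eef_rot: [-3.14, 0.0, 0.346]
force: [0.4, -0.1, -2.6]
grip_width: 0.0376
grip_force: 30.0
```

```bash
python3 -c "
from w import *
o=get_obs();print(o['ee_pos'],o['eef_rot'],o['grip_width'],o['grip_force'])
tgt([(.5943,-.1635,.076)])"
```

```text
[ 0.5935691  -0.16434179  0.15951753] [-3.13952106e+00  4.26715496e-04  3.46113679e-01] 0.03762574311753239 29.99941796064377
[ 0.5943 -0.1635  0.076 ] [0.004, -0.001, 0.334] [-0.0003, 0.0001, -0.0005]
```

>>> play_rows:
  motion:
    - [[0,0,0.12,0,0,0,-1],[0,0,0.24,0,0,0,-1],[0,0,0.31,0,0,0,-1],[0,0,0.335,0,0,0,-1],[0,0,0.335,0,0,0,-1],[0,0,0.335,0,0,0,-1]]

```text
time_s: 40.3
ee_pos: [0.5943, -0.164, 0.0767]
eef_rot: [-3.14, -0.001, 0.346]
force: [0.3, 0.0, -2.3]
grip_width: 0.0375
grip_force: 30.0
```

>>> play_rows:
  motion:
    - [[0,0,0,0,0,0,0.1],[0,0,0,0,0,0,0.1],[0,0,0,0,0,0,0.1],[0,0,0,0,0,0,0.1],[0,0,-0.06,0,0,0,0.1],[0,0,-0.18,0,0,0,0.1],[0,0,-0.34,0,0,0,0],[0,0,-0.45,0,0,0,0],[0,0,-0.45,0,0,0,0]]

```text
time_s: 41.2
ee_pos: [0.5958, -0.1641, 0.194]
eef_rot: [3.139, -0.006, 0.347]
force: [0.7, 0.0, 0.8]
grip_width: 0.047
grip_force: 0.0
```

```bash
python3 -c "
from w import *
from m import *
o=get_obs();print(o['ee_pos'],o['eef_rot'],o['grip_width'],o['grip_force'])
c=snap('side','side8.png');find(c,.107,.13,x=(.54,.64),y=(-.28,.1),mn=10)
find(c,.09,.106,x=(.54,.64),y=(-.3,-.22),mn=10);find(c,.025,.05,x=(.3,.48),y=(.18,.37))
f=cv2.imread('pics/side8.png')[130:370,210:450];cv2.imwrite('pics/crop8.png',cv2.resize(f,(600,600),interpolation=2))
tgt([(.595,-.257,.18),(.595,-.257,.086)])"
```

```text
[ 0.5958053  -0.16411343  0.19398525] [ 3.13862178 -0.00615547  0.34693541] 0.04704773620287161 0.0
blob [ 0.5905 -0.0148  0.122   0.0301] [102 104 110]
blob [ 0.5988 -0.1005  0.1223  0.0294] [101 103 109]
blob [ 0.5942 -0.1644  0.1226  0.0285] [100 103 108]
blob [ 0.5949 -0.2538  0.1028  0.0309] [34 32 34]
blob [0.3818 0.3096 0.0416 0.0444] [37 30 27]
blob [0.4376 0.2838 0.0412 0.0423] [36 29 27]
blob [0.3568 0.2602 0.0414 0.046 ] [30 21 21]
[ 0.595 -0.257  0.18 ] [-0.127, 0.35, 0.045] [0.0001, -0.0005, -0.0003]
[ 0.595 -0.257  0.086] [-0.128, 0.35, 0.421] [0.0001, -0.0005, -0.0003]
```

View pics/crop8.png

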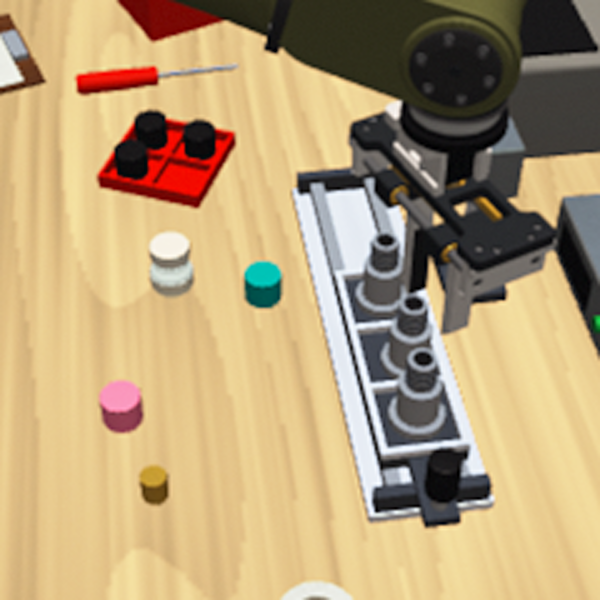

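The middle coupling appears to have been shifted about 1 cm inside its bay. I'll move clear and check whether it stands flat.

>>> play_rows:
  motion:
    - [[-0.05,0.12,0.01,0,0,0,0],[-0.1,0.28,0.03,0,0,0,0],[-0.127,0.35,0.045,0,0,0,0],[-0.127,0.35,0.045,0,0,0,0],[-0.127,0.35,0.045,0,0,0,0]]

```text
time_s: 41.75
ee_pos: [0.5941, -0.2562, 0.1763]
eef_rot: [-3.139, 0.001, 0.347]
force: [0.1, 0.3, 0.4]
grip_width: 0.0474
grip_force: 0.0
```

```bash
python3 -c "
from w import *
from m import *
for n in('side','top'):
  c=snap(n,n+'9.png')
  for lo,hi in((.115,.125),(.084,.093),(.05,.054)): print(n,lo);find(c,lo,hi,x=(.54,.64),y=(-.2,.05),mn=10)
f=cv2.imread('pics/side9.png')[220:320,320:420];g=cv2.imread('pics/top9.png')[160:240,270:370]
cv2.imwrite('pics/crop9.png',cv2.hconcat([cv2.resize(f,(400,400),interpolation=2),cv2.resize(g,(400,400),interpolation=2)]))
o=get_obs();print(o['ee_pos'],o['eef_rot']);tgt([(.595,-.256,.086)])"
```

```text
side 0.115
blob [ 0.5977 -0.1019  0.1206  0.0244] [110 114 120]
blob [ 0.5928 -0.1644  0.1209  0.0249] [110 112 118]
side 0.084
blob [ 0.5868 -0.017   0.0923  0.0374] [141 144 150]
blob [ 0.5972 -0.1016  0.093   0.0365] [136 140 146]
blob [ 0.5935 -0.1659  0.0928  0.0368] [132 136 143]
side 0.05
blob [ 0.5781 -0.0159  0.0539  0.0346] [134 137 143]
blob [ 0.5948 -0.0342  0.0538  0.0182] [147 151 158]
blob [ 0.5843 -0.103   0.0538  0.0354] [150 155 163]
blob [ 0.5945 -0.1647  0.0539  0.0496] [148 153 161]
top 0.115
blob [ 0.5983 -0.0968  0.1229  0.0272] [106 106 111]
blob [ 0.5927 -0.1625  0.1244  0.0268] [103 104 109]
blob [ 0.59   -0.0132  0.1237  0.027 ] [105 106 111]
top 0.084
blob [ 0.593  -0.1619  0.0926  0.0374] [131 134 142]
blob [ 0.5985 -0.0972  0.0925  0.0381] [134 137 145]
blob [ 0.5896 -0.0129  0.0923  0.0377] [136 139 148]
top 0.05
blob [ 0.5926 -0.1615  0.0539  0.0485] [137 141 149]
blob [ 0.6007 -0.0786  0.0537  0.0305] [138 142 150]
blob [ 0.5877 -0.1081  0.0533  0.0414] [138 141 149]
blob [ 0.5864 -0.0227  0.054   0.0401] [136 139 148]
blob [ 0.5774 -0.0016  0.054   0.0347] [136 138 146]
[ 0.59442136 -0.25553074  0.17691775] [-3.13933913e+00  5.32945610e-05  3.47886618e-01]
[ 0.595 -0.256  0.086] [0.002, 0.003, 0.364] [-0.0004, 0.0, -0.0002]
```

View pics/crop9.png

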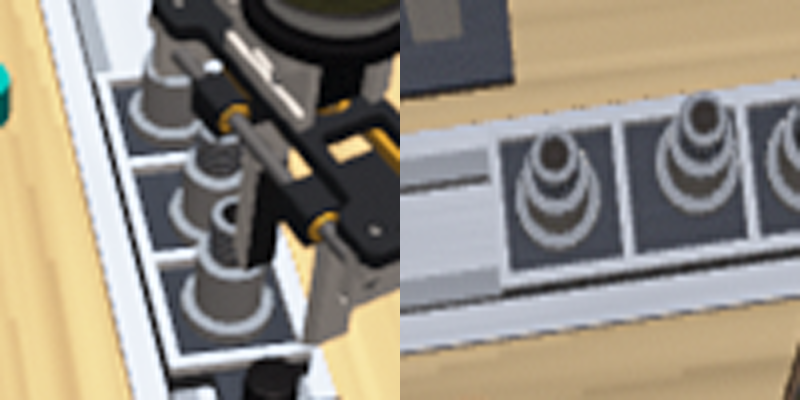

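Both views show the middle coupling resting against its lip, upright and flat (neck and body centres coincide, top at the same height as the others). Now I'll grip the knob and slide.

>>> play_rows:
  motion:
    - [[0.002,0.003,0.12,0,0,0,0],[0.002,0.003,0.25,0,0,0,0],[0.002,0.003,0.366,0,0,0,0],[0.002,0.003,0.366,0,0,0,0],[0.002,0.003,0.366,0,0,0,-1],[0.002,0.003,0.366,0,0,0,-1],[0.002,0.003,0.366,0,0,0,-1],[0.002,0.003,0.366,0,0,0,-1],[0.002,0.003,0.366,0,0,0,-1]]

```text
time_s: 42.75
ee_pos: [0.595, -0.2546, 0.0874]
eef_rot: [-3.136, -0.001, 0.348]
force: [-8.3, 18.5, 10.7]
grip_width: 0.0274
grip_force: 30.0
```

```bash
python3 -c "
from w import *
o=get_obs();print(o['ee_pos'],o['eef_rot'],o['grip_width'],o['grip_force'],o['force'])
p=o['ee_pos'];tgt([p+np.array([-.0008,.05,0]),p+np.array([-.0022,.13,0])])"
```

```text
[ 0.59499835 -0.25462889  0.08743337] [-3.13625615e+00 -6.08892113e-04  3.47874633e-01] 0.02740070671449766 29.993087947368622 [-8.28649862 18.48162615 10.73095853]
[ 0.5942 -0.2046  0.0874] [0.065, -0.189, 0.001] [-0.0008, -0.0001, -0.0002]
[ 0.5928 -0.1246  0.0874] [0.169, -0.492, 0.003] [-0.0008, -0.0001, -0.0002]
```

>>> play_rows:
  motion:
    - [[0.004,-0.012,0,0,0,0,-1],[0.01,-0.03,0,0,0,0,-1],[0.018,-0.053,0,0,0,0,-1],[0.026,-0.077,0,0,0,0,-1],[0.034,-0.1,0,0,0,0,-1],[0.042,-0.123,0,0,0,0,-1],[0.05,-0.147,0,0,0,0,-1],[0.058,-0.17,0,0,0,0,-1],[0.066,-0.193,0,0,0,0,-1],[0.073,-0.213,0,0,0,0,-1]]

```text
time_s: 43.75
ee_pos: [0.5941, -0.2013, 0.0875]
eef_rot: [-3.141, -0.001, 0.347]
force: [-4.2, -4.4, 3.1]
grip_width: 0.0272
grip_force: 30.0
```

>>> play_rows:
  motion:
    - [[0.004,-0.012,0,0,0,0,-1],[0.01,-0.03,0,0,0,0,-1],[0.018,-0.053,0,0,0,0,-1],[0.026,-0.077,0,0,0,0,-1],[0.034,-0.1,0,0,0,0,-1],[0.042,-0.123,0,0,0,0,-1],[0.05,-0.147,0,0,0,0,-1],[0.058,-0.17,0,0,0,0,-1],[0.066,-0.193,0,0,0,0,-1],[0.073,-0.213,0,0,0,0,-1]]

```text
time_s: 44.75
ee_pos: [0.5931, -0.1449, 0.0875]
eef_rot: [-3.141, -0.001, 0.347]
force: [-5.8, -4.3, 4.1]
grip_width: 0.0277
grip_force: 30.0
```

```bash
python3 -c "
from w import *
from m import *
o=get_obs();print(o['ee_pos'],o['force'],o['moment'],o['grip_width'])
c=snap('side');find(c,.105,.13,x=(.54,.64),y=(-.2,.18),mn=10)
p=o['ee_pos'];tgt([p+np.array([-.0005,.03,0])])"
```

```text
[ 0.59310049 -0.14492618  0.08749804] [-5.79394777 -4.28741083  4.06938822] [-0.37082755  1.31326691  0.06569129] 0.027694004225210157
blob [ 0.584  -0.1274  0.1295  0.0167] [60 58 56]
blob [ 0.5994 -0.1639  0.1294  0.0161] [109 103  99]
[ 0.5926 -0.1149  0.0875] [0.038, -0.11, 0.0] [-0.0002, -0.0001, -0.0003]
```

>>> play_rows:
  motion:
    - [[0.006,-0.018,0,0,0,0,-1],[0.012,-0.036,0,0,0,0,-1],[0.018,-0.054,0,0,0,0,-1],[0.025,-0.073,0,0,0,0,-1],[0.031,-0.09,0,0,0,0,-1],[0.034,-0.099,0,0,0,0,-1],[0.037,-0.107,0,0,0,0,-1],[0.04,-0.115,0,0,0,0,-1],[0.04,-0.115,0,0,0,0,-1]]

```text
time_s: 45.7
ee_pos: [0.5926, -0.1145, 0.0874]
eef_rot: [-3.141, -0.0, 0.347]
force: [-6.1, -2.3, 3.9]
grip_width: 0.0273
grip_force: 30.0
```

```bash
python3 -c "
from w import *
o=get_obs();print(o['ee_pos'],o['force'],o['moment'],o['grip_width'])"
```

```text
[ 0.59264609 -0.1144668   0.08739438] [-6.08216142 -2.30962829  3.89057406] [-0.2827506   1.33552173 -0.09250641] 0.027326061571883005
```

>>> play_rows:
  motion:
    - [[0.003,-0.01,0,0,0,0,-1],[0.006,-0.018,0,0,0,0,-1],[0.009,-0.025,0,0,0,0,-1],[0.009,-0.025,0,0,0,0,-1]]

```text
time_s: 46.1
ee_pos: [0.5928, -0.1141, 0.0873]
eef_rot: [3.133, 0.001, 0.345]
force: [-2.8, -45.3, -5.7]
grip_width: 0.0277
grip_force: 30.0
```

```bash
python3 -c "
from w import *
o=get_obs();print(o['ee_pos'],o['force'],o['moment'],o['grip_width'])"
```

```text
[ 0.59278284 -0.11410245  0.08731614] [ -2.83441819 -45.27941198  -5.73052563] [-8.024854    0.70254937 -0.14907973] 0.027655185739938713
```

At the stop (45 N). I'll relax, release and retreat upward.

>>> play_rows:
  motion:
    - [[-0.003,0.01,0,0,0,0,-1],[-0.007,0.02,0,0,0,0,-1],[-0.007,0.02,0,0,0,0,-0.1],[-0.007,0.02,0,0,0,0,-0.1],[-0.007,0.02,0,0,0,0,-0.1],[-0.007,0.02,0,0,0,0,-0.1],[-0.007,0.02,-0.08,0,0,0,-0.1],[-0.007,0.02,-0.22,0,0,0,-0.1],[-0.007,0.02,-0.4,0,0,0,-0.1],[-0.007,0.02,-0.4,0,0,0,-0.1]]

```text
time_s: 47.1
ee_pos: [0.5949, -0.1132, 0.192]
eef_rot: [3.138, -0.008, 0.347]
force: [-0.9, -0.4, 0.2]
grip_width: 0.0427
grip_force: 0.0
```

>>> play_rows:
  motion:
    - [[-0.1,0.1,0,0,0,0,0],[-0.25,0.25,0,0,0,0,0],[-0.4,0.4,0,0,0,0,0],[-0.5,0.5,0,0,0,0,0],[-0.5,0.5,0,0,0,0,0],[-0.5,0.5,0,0,0,0,0]]

```text
time_s: 47.7
ee_pos: [0.5175, -0.2732, 0.185]
eef_rot: [-3.139, 0.0, 0.346]
force: [-0.3, 0.3, 0.3]
grip_width: 0.0475
grip_force: 0.0
```

```bash
python3 -c "
from w import *
from m import *
o=get_obs();print(o['ee_pos'],o['force'],o['grip_width'],o['time_s'])
for n in('side','top'):
  c=snap(n,n+'10.png')
  for D in dark(c): print('bay',len(D),D.mean(0).round(4))
  for lo,hi in((.112,.13),(.084,.093)): print(n,lo);find(c,lo,hi,x=(.54,.64),y=(-.2,.18),mn=10)
  find(c,.09,.106,x=(.54,.64),y=(-.2,-.05),mn=60);find(c,.025,.05,x=(.3,.48),y=(.18,.37))
"
```

```text
[ 0.51751365 -0.27317475  0.18499148] [-0.26101076  0.28121433  0.25830477] 0.04754100937596862 47.7
side 0.112
side 0.084
blob [0.3788 0.3084 0.0423 0.0418] [27 25 24]
blob [0.3565 0.2595 0.0417 0.0434] [31 22 22]
top 0.112
blob [0.5964 0.0424 0.1234 0.0271] [104 104 110]
blob [ 0.5898 -0.0224  0.125   0.0263] [101 102 107]
blob [0.587  0.1261 0.1232 0.0266] [ 99  99 105]
top 0.084
blob [0.5967 0.0428 0.0929 0.0382] [135 138 147]
blob [ 0.5904 -0.0228  0.0919  0.0383] [135 138 147]
blob [ 0.5832 -0.1112  0.0922  0.0208] [11 11 10]
blob [0.5867 0.126  0.0927 0.0381] [133 136 144]
blob [ 0.5912 -0.1131  0.1026  0.0282] [54 51 51]
blob [0.4356 0.2864 0.046  0.0381] [55 46 45]
blob [0.3826 0.3124 0.0423 0.0387] [55 45 45]
blob [0.3569 0.2604 0.0413 0.0385] [61 51 50]
```

View pics/side10.png

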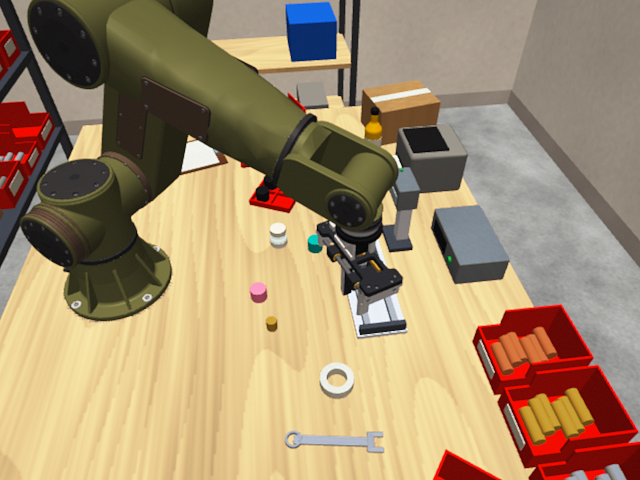

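Everything is in place: top-view coupling shifts of 139–140 mm match the full travel, all three couplings stand upright at equal height, the caps are in their cells and the gripper is clear.

```bash
python3 -c "
from station import workorder
print(workorder.hand_in())"
```

```text
the job is handed in; nothing more can be done
None
```

The job is handed in and returned no verdict: all three caps are in separate tray cells, all three couplings stand upright in the bays with the carriage at the scanning stop, and the gripper is clear (the middle coupling got knocked about 1 cm within its bay but stands flat).

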